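# Load a tray of stone models into the model dryer and start it

### The job

Push the steel tray with the two stone models up the dryer's ramp and in under the hood, until its near edge drops fully behind the lip at the top of the ramp and the tray lies flat on the deck. Then press the round start button on the sloping panel right down and let it go. Keep both models upright in the tray and leave the jar and the bottle beside the dryer standing.

Things in the scene. Friction and masses are not known exactly. Their poses are not given: they have to be found in the camera images.
- dryer: Fixed white benchtop model dryer, 178 mm wide, 215 mm deep with its steel ramp, 238 mm high, open at the front. Origin: on the bench (z = 0), midway across, straight below the lip's inner face (x = 0); +x points up the ramp into the chamber, +y left, z up; all heights are above the bench. The chamber is 162 mm wide between its side walls; its back stop is at x = 0.110.
- ramp_foot (a point): Middle of the ramp's foot, at (-0.085, 0, 0) in the dryer's frame. The steel ramp rises from here to x = -0.006, height 0.022. Upright side guides, 4 mm thick and 20 to 54 mm high, stand on both edges of the ramp; the free width between them is 208 mm at the foot and narrows evenly to 164 mm at the lip.
- lip_top (a point): Middle of the top of the lip, a rolled steel bar across the ramp's upper end, at (-0.004, 0, 0.023) in the dryer's frame; the bar spans x = -0.008 to 0. Behind it the deck lies lower: height 0.013 at x = 0, rising at 6 degrees to 0.025 at the back stop. A tray that is home has dropped 10 mm, slopes 6 degrees and has 10 mm of play. Fingers rubbing on its wall can hold the edge up: push it about 5 mm past the lip and let go.
- hood_edge (a point): Middle of the lower front edge of the hood (heater and fan housing over the chamber), at (-0.035, 0, 0.180) in the dryer's frame. Underside at height 0.180, front face up to 0.190, then the control panel slopes up and back at 40 degrees from level to x = 0.022, height 0.238. The hood juts out 35 mm before the lip: a hand pointing straight down hits it, so tilt the hand, fingers forward.
- tray: Loose open stainless tray, 100 mm (x) by 150 mm (y) by 45 mm high, walls and floor 3 mm, flat underside, about 0.3 kg, 0.6 kg with the models. Origin: centre of its underside; +x points roughly up the ramp at the start, z up. It stands on the bench just before the ramp's foot, not quite square or centred. Push it on the outside of its near (-x) wall.
- tray_near_left (a point): Left (+y) end of the tray's near bottom edge, at (-0.050, 0.075, 0) in the tray's frame.
- tray_near_right (a point): Right (-y) end of the tray's near bottom edge, at (-0.050, -0.075, 0) in the tray's frame.
- tray_far_edge (a point): Middle of the tray's far bottom edge, at (0.050, 0, 0) in the tray's frame.
- model_left: Loose yellow stone model of a jaw on a base, 59 x 72 x 26 mm, about 0.14 kg, standing in the left (+y) half of the tray. Origin: centre of its underside, z up.
- model_right: The same kind of model, 59 x 72 x 23 mm, standing in the right (-y) half of the tray. Origin: centre of its underside, z up.
- start_button (a joint): The start button: 0 m at rest, 0.006 m fully pressed; springs back when let go; about 5 N to press it right down.
- start_button_top (a point): Centre of the face of the round grey start button, 28 mm across, in a low steel bezel 44 mm across, on the right (-y) part of the dryer's sloping panel. The face stands 13 mm proud of the panel and looks up and towards the robot: its outward normal is 40 degrees from vertical, (-0.643, 0, 0.766) in the dryer's frame; press against that.
- jar: Bystander: a small white screw-lid jar with a blue lid, 54 mm across, 62 mm high, standing on the bench to the left of the ramp. Origin: centre of its underside.
- bottle: Bystander: a small brown bottle with a black cap, 32 mm across, 62 mm high, standing on the bench to the right of the dryer. Origin: centre of its underside.
Mind the look-alikes: they are no part of the job. Leave any black or red look-alike of the model_right alone.

How it is judged (in metres and radians):
On the way, in this order (a step that is already met when the one before it is completed fails the run):
1. the tray is home on the deck behind the lip (x of each of tray_near_left, tray_near_right in the frame of dryer above -0.002 m and z of each of tray_near_left, tray_near_right in the frame of dryer below 0.018 m and z of tray_far_edge in the frame of dryer below 0.031 m), for 0.2 s.
2. the start button is pressed down (value of joint start_button above 0.0045 m), for 0.05 s.
At the end, for the whole second after the job is handed in: Tray at rest, its near bottom edge behind the lip (within 2 mm) and under 18 mm above the bench, its far bottom edge under 31 mm; after that the button was pressed at least 4.5 mm and is back up; both models on the tray floor, upright within 20 degrees; jar and bottle upright within 17 degrees (all of step 1 and linear speed of tray below 0.02 m/s and value of joint start_button below 0.0015 m and distance between each of model_left, model_right and tray below 0.07 m and z of each of model_left, model_right in the frame of tray below 0.012 m and angle between each of model_left, model_right's own z axis and vertical below 0.35 rad and angle between each of jar, bottle's own z axis and vertical below 0.3 rad); the robot touches nothing.
It fails at once if a model is spilled from the tray or tipped over (angle between any of model_left, model_right's own z axis and vertical above 0.8 rad or distance between any of model_left, model_right and tray above 0.1 m).
It fails at once if the jar or the bottle is knocked over (angle between any of jar, bottle's own z axis and vertical above 0.6 rad).
It also fails if it takes over 54 s, if anything falls off the work surface, if the arm or the gripper's body presses on something with over 40 N, if the wrist force passes 120 N, or if a joint passes its speed limit or range.

### The arm

A 6-joint arm with a two-finger parallel gripper is mounted at the origin on a cart in front of the work surface, level with it; the furniture and walls round the work are solid. World frame = base frame: x ahead of the robot, y to its left, z up, the work surface at z = 0. Lengths are in m, angles in degrees, forces in N, time in s.
With the tool pointing down it reaches from about 0.375 to 0.9 m from the base axis. Payload 3.1 kg.
Tool frame: the origin (TCP) lies on the centre line of the jaws, within the pads' length; the fingertips stand finger_overhang ahead of it and the grasp point (between the pads) lies 5 mm behind it (finger_overhang is the distance from the TCP to the fingertips, in m); z points along the fingers, y is the line along which they close (so a half turn about z gives the same grasp; the last joint's range is limited). The gripper opens to 87 mm and grips with 3 to 60 N. Pads are 19 mm wide; open, the fingers measure 117 mm over their backs; the gripper's body (75 mm by 190 mm) begins 51 mm behind the grasp point.
Start: joints at [57.153, 30.224, 82.088, -0, 67.689, -10.227], TCP at [0.24, 0.577, 0.237] pointing down, gripper open.
Joint ranges: [-176.69, 176.69], [-43.24, 126.21], [12.49, 139.97], [-82, 262], [0, 151.66], [-163.58, 163.58]. Speed limits (degrees/s): [159.86, 159.86, 180, 180, 180, 180].

### API

Orientations are given as a 3x3 rotation matrix whose columns are the frame's x, y, z axes.
In Python, from rig import read_state, capture, calibration, hand_in, finger_overhang gives the robot as it stands.
- The arm moves only by the tool send_rows, never from a script. Its argument "plan" is a list of rows, each a list of 5 numbers: the closure in counts, from 0 (fully open) to 255 (shut), then the shift along the tool's x, y, z in m, then the turn about the tool's z in rad. A call has 1 to 20 rows; each row shifts and turns the commanded pose from where the row before left it, along the tool's axes as they then stand; what a row does not reach is not made up. A row lasts 1/12 s, in which the tool goes at most 41.7 mm and 7.16 degrees, less where a joint would pass 70% of its speed; a pose out of reach is approached as far as the arm can. A call is refused whole if a number of a shift passes 0.0417 or a number of a turn 0.125, either way. A call with a gripper value outside its range is refused whole. The fingers move at their own pace and stop on an object; the grip force is fixed at half the most. Time passes only in rows, so rows that do not move let the fingers close. It gives the time, the measured TCP pose, the force, the opening and the grip force at its end, in the units of the state.
- read_state(): the state, without advancing time (a new reading comes with each control period).
- capture(name): name is "scene" or "top"; returns (picture, depth): 480x640x3 uint8, blue, green, red; 480x640 float32, m along the optical axis (not along the pixel's ray), 0 where there is no reading.
- calibration(name): a dict with "fx", "fy", "cx", "cy" (pixels), "xyz" and "rotation" of the camera in the world. Camera axes: x right, y down, z forward; pixel columns grow to the right and rows downward; lengths in m; the calibration is good to about 2 mm. A picture is of the moment at which its call begins. calibration takes no time and is no camera call.
- hand_in(): hands the job in; it is judged then, once.
The state is a dict: "time_s": time; "joint_positions": joint angles; "qvel": joint speeds; "tau": joint torques, N m; "position": TCP position; "tcp_rot": TCP orientation; "force": force on the tool from outside, world axes, zero at the start; "moment": the same for the moment, N m; "opening": opening from 0.0 (shut) to 1.0 (fully open); "grasp_force": force on a finger pad.
Only numpy, scipy, OpenCV 4.12 (cv2) and the standard library are available. Lean on these libraries where they do the work, as an engineer would, in place of code of your own. Each camera call takes 0.05 s, during which the arm holds its last target. There are 200 camera calls.

## Working session

There is one attempt and no reset: what is moved stays moved. The work goes in short steps, Python scripts to look and compute and a tool call to move; the robot and the scene stay as the last step left them, time stands still between calls to the robot, and variables do not carry over. Pictures are saved under pics/ and viewed, at most 10 in all, crops included, and the job is handed in when it is done.

Besides the shell and the picture viewer there is one more tool, called after ">>>" in YAML: its name, and indented under it one key for each argument. send_rows: Moves the arm, as the interface text tells. Its arguments: {"type":"object","properties":{"plan":{"type":"array","items":{"type":"array","items":{"type":"number"}}}},"required":["plan"]}

```bash
mkdir -p pics; ls; cat > h.py <<'E'
import numpy as np,cv2
from rig import *
def save(n,tag):
    im,d=capture(n); cv2.imwrite(f'pics/{tag}.png',im); np.save(f'{tag}.npy',d); return im,d
def pts(n,d):
    c=calibration(n); v,u=np.mgrid[:480,:640]
    p=np.stack([(u-c['cx'])/c['fx']*d,(v-c['cy'])/c['fy']*d,d],-1)
    return p@np.array(c['rotation']).T+np.array(c['xyz'])
E
python3 - <<'E'
from h import *
for n in('scene','top'):
    save(n,n+'0'); c=calibration(n); print(n,np.round(c['xyz'],3),np.round(c['rotation'],3).tolist(),c['fx'])
s=read_state(); print(s['time_s'],s['position'],np.round(s['tcp_rot'],3),finger_overhang if not callable(finger_overhang) else finger_overhang(),s['force'])
E
```

```text
pics
scene [ 0.064 -0.596  0.665] [[0.81, -0.298, 0.505], [-0.586, -0.404, 0.702], [-0.005, -0.865, -0.502]] 555.6485085396446
top [0.469 0.108 0.997] [[-0.016, -0.989, 0.149], [-0.999, 0.022, 0.037], [-0.04, -0.148, -0.988]] 484.0915612201826
0.1 [0.24000779 0.5763715  0.23566661] [[-0.923  0.385 -0.001]
 [ 0.385  0.923 -0.002]
 [ 0.    -0.002 -1.   ]] 0.014 [-0.75813995 -0.45026086 -0.01935048]
```

View pics/scene0.png

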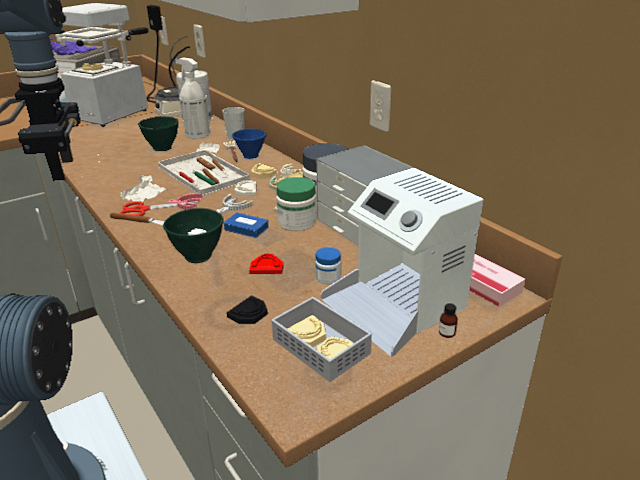

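View pics/top0.png

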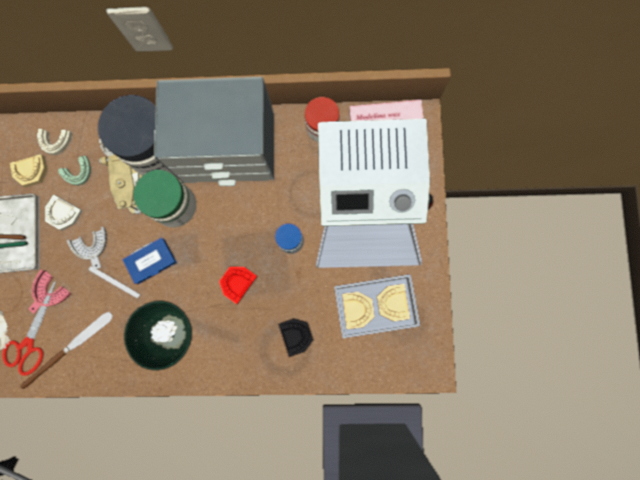

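The scene shows the dryer at right (hood ~(415,215), button (411,220)). The tray with two yellow models is at (320,335), with the jar at (328,265) and the bottle at (449,320). In the top view the tray is at (377,306), the ramp at (368,247) and the button at (402,201). The black model (295,337) and the red one (237,284) are look-alikes, to be left alone. The two yellow ones in the tray fit the description.

```bash
cat > m.py <<'E'
from h import *
def rect(P,cell=None):
    r=cv2.minAreaRect(P[:,:2].astype(np.float32)*1000); return np.round(cv2.boxPoints(r)).tolist(),np.round(r[0]),np.round(r[1]),round(r[2],1)
if __name__=='__main__':
    for n in('top','scene'):
        P=pts(n,np.load(n+'0.npy')); im=cv2.imread(f'pics/{n}0.png')
        reg=(P[...,0]>.3)&(P[...,0]<1)&(P[...,1]>-.16)&(P[...,1]<.16)
        b=P[reg&(P[...,2]<.01)&(P[...,0]<.4)]; print(n,'bench z',np.median(b[:,2]))
        def big(m):
            k,l,s,_=cv2.connectedComponentsWithStats(m.astype(np.uint8)); i=1+s[1:,4].argmax(); return l==i
        t=big(reg&(P[...,2]>.225)&(P[...,2]<.25)); print('top',rect(P[t]),np.median(P[t][:,2]))
        t=big(reg&(P[...,2]>.03)&(P[...,2]<.06)&(P[...,0]<.58)); print('tray',rect(P[t]),np.percentile(P[t][:,2],95))
        hsv=cv2.cvtColor(im,cv2.COLOR_BGR2HSV)
        for nm,m in(('jar lid',(abs(hsv[...,0].astype(int)-108)<12)&(hsv[...,1]>150)&(P[...,1]<.22)),('bottle',(im.max(2)<70)&(P[...,0]>.55)&(P[...,2]>.03)&(P[...,2]<.075))):
            m=m&(P[...,1]>-.25)&(P[...,0]<.9)&(P[...,0]>.4)
            if m.sum()>5: print(nm,P[big(m)].mean(0).round(3),m.sum())
        # button: pixel grey round
        u,v=(402,201) if n=='top' else (411,220)
        print('button',np.median(P[v-3:v+4,u-3:u+4].reshape(-1,3),0).round(4))
E
python3 m.py
python3 - <<'E'
from h import *
# robot gripper extent from scene depth
P=pts('scene',np.load('scene0.npy')); g=P[80:190,10:90].reshape(-1,3); s=read_state()
q=(g-s['position'])@s['tcp_rot']; q=q[(abs(q)<.35).all(1)]
for a in np.arange(-.3,.03,.02):
    k=q[(q[:,2]>a)&(q[:,2]<a+.02)]
    if len(k)>8: print(round(a,2),len(k),k.min(0).round(3)[:2],k.max(0).round(3)[:2])
E
```

```text
top bench z -0.0005695483558894043
top ([[652.0, 137.0], [653.0, -42.0], [798.0, -41.0], [797.0, 137.0]], array([725.,  48.]), array([145., 178.]), 0.2) 0.2368627251715537
tray ([[438.0, 104.0], [458.0, -46.0], [559.0, -32.0], [539.0, 118.0]], array([498.,  36.]), array([102., 152.]), 7.9) 0.048657740792945915
jar lid [0.636 0.202 0.061] 404
bottle [0.836 0.241 0.054] 218
button [0.6602 0.0024 0.2289]
scene bench z 0.000144475179668202
top ([[649.0, -46.0], [798.0, -46.0], [799.0, 135.0], [650.0, 135.0]], array([724.,  44.]), array([181., 149.]), 89.8) 0.23973617493626287
tray ([[437.0, 103.0], [457.0, -49.0], [562.0, -36.0], [542.0, 117.0]], array([500.,  34.]), array([106., 154.]), 7.5) 0.04949640312594278
jar lid [0.632 0.196 0.062] 364
bottle [0.628 1.116 0.055] 966
button [ 0.656  -0.0107  0.2274]
-0.18 391 [-0.039 -0.043] [0.036 0.006]
-0.16 573 [-0.04  -0.057] [0.035 0.012]
-0.14 364 [-0.026 -0.056] [0.021 0.015]
-0.12 701 [-0.039 -0.1  ] [0.035 0.092]
-0.1 734 [-0.04  -0.101] [0.036 0.097]
-0.08 666 [-0.041 -0.093] [0.036 0.087]
-0.06 113 [-0.039 -0.091] [0.035 0.079]
-0.04 128 [-0.014 -0.062] [0.01  0.044]
-0.02 197 [-0.014 -0.059] [0.01  0.054]
0.0 139 [-0.013 -0.06 ] [0.01  0.055]
```

>>> send_rows:
  plan:
    - [0, 0, 0.01, -0.04, 0]
    - [0, 0, 0.04, -0.04, 0]
    - [0, 0, 0.04, -0.04, 0]
    - [0, 0, 0.04, 0, 0]
    - [0, 0, 0.04, 0, 0]
    - [0, 0, 0.04, 0, 0]
    - [0, 0, 0.04, 0, 0]
    - [0, 0, 0.04, 0, 0]
    - [0, 0, 0.04, 0, 0]
    - [0, 0, 0.04, 0, 0]

```text
time_s: 0.93
position: [0.3533, 0.849, 0.3061]
tcp_rot: [[-0.923, 0.385, 0.003], [0.385, 0.923, 0.014], [0.003, 0.014, -1.0]]
force: [-0.8, -2.5, -3.6]
opening: 1.0
grasp_force: 0.0
```

```bash
python3 - <<'E'
from h import *
s=read_state(); print(s['position'],np.round(s['tcp_rot'],3),s['joint_positions'],s['time_s'])
E
```

```text
[0.35328718 0.84903963 0.3060681 ] [[-0.923  0.385  0.003]
 [ 0.385  0.923  0.014]
 [ 0.003  0.014 -1.   ]] [ 60.39174539  58.43221182  13.15318671   0.27355893 107.61864564
  -6.9057327 ] 0.9333
```

>>> send_rows:
  plan:
    - [0, 0, 0.04, 0, 0]
    - [0, 0, 0.04, 0, 0]
    - [0, 0, 0.04, 0, 0]
    - [0, 0, 0.0, 0, 0]

```text
time_s: 1.27
position: [0.3664, 0.8792, 0.2907]
tcp_rot: [[-0.923, 0.383, 0.039], [0.385, 0.918, 0.096], [0.001, 0.104, -0.995]]
force: [-0.4, -0.3, -0.9]
opening: 0.997
grasp_force: 0.0
```

```bash
python3 - <<'E'
from h import *
s=read_state(); print(s['position'],np.round(s['tcp_rot'],4),s['joint_positions'],s['time_s'])
E
```

```text
[0.36637701 0.87915985 0.29072954] [[-9.231e-01  3.826e-01  3.920e-02]
 [ 3.847e-01  9.181e-01  9.600e-02]
 [ 7.000e-04  1.037e-01 -9.946e-01]] [ 60.45072777  59.69353616  12.7036057    0.77367653 101.69574985
  -6.72904108] 1.2667
```

```bash
python3 - <<'E'
from h import *
P=pts('scene',np.load('scene0.npy')).reshape(-1,3)
for x in np.arange(.1,.8,.1):
    r=[]
    for y in np.arange(.7,1.4,.1):
        k=P[(abs(P[:,0]-x)<.05)&(abs(P[:,1]-y)<.05)]
        r.append(round(float(k[:,2].max()),2) if len(k) else None)
    print(round(x,1),r)
E
```

```text
0.1 [None, None, None, None, None, -0.89, -0.9]
0.2 [None, None, None, None, None, -0.89, -0.89]
0.3 [0.34, 0.02, 0.01, 0.01, 0.01, 0.01, 0.0]
0.4 [0.02, 0.02, 0.03, 0.01, 0.01, 0.01, 0.01]
0.5 [0.02, 0.02, 0.02, 0.01, 0.01, 0.01, 0.01]
0.6 [0.51, 0.5, 0.49, 0.48, 0.1, 0.1, 0.01]
0.7 [0.03, 0.02, 0.03, 0.03, 0.1, 0.13, 0.0]
```

>>> send_rows:
  plan:
    - [0, 0, 0.04, 0, 0]
    - [0, 0, 0.04, 0, 0]
    - [0, 0, 0.04, 0, 0]
    - [0, 0, 0.04, 0, 0]
    - [0, 0, 0.04, 0, 0]
    - [0, 0, 0.04, 0, 0]
    - [0, 0, 0.04, 0, 0]
    - [0, 0, 0, 0, 0]

```text
time_s: 1.93
position: [0.3894, 0.9344, 0.2787]
tcp_rot: [[-0.923, 0.369, 0.109], [0.385, 0.885, 0.262], [0.0, 0.284, -0.959]]
force: [0.9, -0.7, -0.2]
opening: 0.999
grasp_force: 0.0
```

```bash
python3 - <<'E'
from h import *
s=read_state(); print(s['position'],np.round(s['tcp_rot'],4),s['joint_positions'],s['time_s'])
E
```

```text
[0.3894311  0.93440905 0.2786508 ] [[-9.231e-01  3.688e-01  1.090e-01]
 [ 3.846e-01  8.852e-01  2.618e-01]
 [ 1.000e-04  2.836e-01 -9.589e-01]] [60.51610592 61.15069369 12.57619556  1.94631485 89.91033978 -6.58689237] 1.9333
```

>>> send_rows:
  plan:
    - [0, 0, 0.04, 0, 0]
    - [0, 0, 0.04, 0, 0]
    - [0, 0, 0.04, 0, 0]
    - [0, 0, 0.04, 0, 0]
    - [0, 0, 0.04, 0, 0]
    - [0, 0, 0.04, 0, 0]
    - [0, 0, 0.04, 0, 0]
    - [0, 0, 0.04, 0, 0]
    - [0, 0, 0.04, 0, 0]
    - [0, 0, 0.04, 0, 0]
    - [0, 0, 0.04, 0, 0]
    - [0, 0, 0.04, 0, 0]
    - [0, 0, 0.04, 0, 0]
    - [0, 0, 0.04, 0, 0]
    - [0, 0, 0.04, 0, 0]
    - [0, 0, 0, 0, 0]

```text
time_s: 3.27
position: [0.4182, 1.0037, 0.4005]
tcp_rot: [[-0.923, 0.3, 0.24], [0.385, 0.721, 0.576], [-0.0, 0.624, -0.781]]
force: [-0.6, -0.2, 0.5]
opening: 1.001
grasp_force: 0.0
```

```bash
python3 - <<'E'
from h import *
s=read_state(); print(s['position'],np.round(s['tcp_rot'],4),s['joint_positions'],s['time_s'])
E
```

```text
[0.41823056 1.0037082  0.40049924] [[-9.231e-01  3.003e-01  2.404e-01]
 [ 3.847e-01  7.214e-01  5.759e-01]
 [-5.000e-04  6.240e-01 -7.814e-01]] [60.34498428 56.7812527  12.49152801  4.5757034  72.37638076 -6.91046538] 3.2667
```

```bash
cat > p.py <<'E'
import sys,json
from h import *
def rows(tgts,step=.04,g=0):
    s=read_state(); p=np.array(s['position']); R=np.array(s['tcp_rot'])
    for t in tgts:
        d=R.T@(np.array(t)-p); n=int(np.ceil(np.linalg.norm(d)/step)); print(n,'x',np.round(d/n,4).tolist()); p=np.array(t)
def show():
    s=read_state(); R=np.array(s['tcp_rot']); z=R[:,2]
    print('t',round(s['time_s'],2),'p',np.round(s['position'],4),'tilt',np.degrees(np.arccos(-z[2])).round(1),'lean',np.degrees(np.arctan2(z[1],z[0])).round(1),'q',np.round(s['joint_positions'],1),'F',np.round(s['force'],1));print(np.round(R,3).tolist())
E
python3 - <<'E'
from p import *
rows([(.27,.6,.42),(.42,.2,.45),(.42,-.3,.45),(.52,-.62,.36)]); 
P=pts('top',np.load('top0.npy')); print(P[100,500:640:40].round(2),P[185,600].round(2),P[250,600].round(2))
P=pts('scene',np.load('scene0.npy')).reshape(-1,3); k=P[(P[:,2]>.42)&(P[:,0]<.98)&(P[:,0]>.3)]; print(k.min(0),k.max(0))
E
```

```text
11 x [-0.0017, -0.0294, -0.0258]
11 x [-0.0266, -0.0204, -0.0198]
13 x [-0.0148, -0.0277, -0.0221]
9 x [-0.0239, -0.0286, -0.01]
[[ 0.96 -0.27 -0.06]
 [ 0.96 -0.36 -0.07]
 [ 0.96 -0.45 -0.07]
 [ 0.96 -0.54 -0.07]] [ 0.96 -0.88 -0.81] [ 0.73 -0.91 -0.91]
[ 0.30008523 -0.18224639  0.42000444] [0.96792855 0.95638303 0.55724176]
```

>>> send_rows:
  plan:
    - [0, -0.0017, -0.0294, -0.0258, 0]
    - [0, -0.0017, -0.0294, -0.0258, 0]
    - [0, -0.0017, -0.0294, -0.0258, 0]
    - [0, -0.0017, -0.0294, -0.0258, 0]
    - [0, -0.0017, -0.0294, -0.0258, 0]
    - [0, -0.0017, -0.0294, -0.0258, 0]
    - [0, -0.0017, -0.0294, -0.0258, 0]
    - [0, -0.0017, -0.0294, -0.0258, 0]
    - [0, -0.0017, -0.0294, -0.0258, 0]
    - [0, -0.0017, -0.0294, -0.0258, 0]
    - [0, -0.0017, -0.0294, -0.0258, 0]

```text
time_s: 4.18
position: [0.2742, 0.6101, 0.4187]
tcp_rot: [[-0.923, 0.301, 0.238], [0.384, 0.725, 0.572], [-0.0, 0.62, -0.785]]
force: [-0.2, -0.2, -0.1]
opening: 1.003
grasp_force: 0.0
```

>>> send_rows:
  plan:
    - [0, -0.0266, -0.0204, -0.0198, 0]
    - [0, -0.0266, -0.0204, -0.0198, 0]
    - [0, -0.0266, -0.0204, -0.0198, 0]
    - [0, -0.0266, -0.0204, -0.0198, 0]
    - [0, -0.0266, -0.0204, -0.0198, 0]
    - [0, -0.0266, -0.0204, -0.0198, 0]
    - [0, -0.0266, -0.0204, -0.0198, 0]
    - [0, -0.0266, -0.0204, -0.0198, 0]
    - [0, -0.0266, -0.0204, -0.0198, 0]
    - [0, -0.0266, -0.0204, -0.0198, 0]
    - [0, -0.0266, -0.0204, -0.0198, 0]

```text
time_s: 5.1
position: [0.4258, 0.2104, 0.4513]
tcp_rot: [[-0.923, 0.301, 0.24], [0.385, 0.725, 0.571], [-0.002, 0.619, -0.785]]
force: [1.2, -0.9, 0.4]
opening: 0.997
grasp_force: 0.0
```

```bash
python3 - <<'E'
from p import *
show(); rows([(.42,-.3,.45),(.54,-.65,.36)])
E
```

```text
t 5.1 p [0.4258 0.2104 0.4513] tilt 38.3 lean 67.2 q [-11.   -2.4 102.6  38.9  74.7 -87.3] F [ 1.2 -0.9  0.4]
[[-0.923, 0.301, 0.24], [0.385, 0.725, 0.571], [-0.002, 0.619, -0.785]]
13 x [-0.0147, -0.0287, -0.0224]
10 x [-0.0245, -0.0273, -0.01]
```

>>> send_rows:
  plan:
    - [0, -0.0147, -0.0287, -0.0224, 0]
    - [0, -0.0147, -0.0287, -0.0224, 0]
    - [0, -0.0147, -0.0287, -0.0224, 0]
    - [0, -0.0147, -0.0287, -0.0224, 0]
    - [0, -0.0147, -0.0287, -0.0224, 0]
    - [0, -0.0147, -0.0287, -0.0224, 0]
    - [0, -0.0147, -0.0287, -0.0224, 0]
    - [0, -0.0147, -0.0287, -0.0224, 0]
    - [0, -0.0147, -0.0287, -0.0224, 0]
    - [0, -0.0147, -0.0287, -0.0224, 0]
    - [0, -0.0147, -0.0287, -0.0224, 0]
    - [0, -0.0147, -0.0287, -0.0224, 0]
    - [0, -0.0147, -0.0287, -0.0224, 0]

```text
time_s: 6.18
position: [0.4198, -0.3002, 0.4484]
tcp_rot: [[-0.923, 0.302, 0.239], [0.385, 0.726, 0.57], [-0.001, 0.618, -0.786]]
force: [1.0, 0.5, -0.4]
opening: 1.002
grasp_force: 0.0
```

>>> send_rows:
  plan:
    - [0, -0.0245, -0.0273, -0.01, 0]
    - [0, -0.0245, -0.0273, -0.01, 0]
    - [0, -0.0245, -0.0273, -0.01, 0]
    - [0, -0.0245, -0.0273, -0.01, 0]
    - [0, -0.0245, -0.0273, -0.01, 0]
    - [0, -0.0245, -0.0273, -0.01, 0]
    - [0, -0.0245, -0.0273, -0.01, 0]
    - [0, -0.0245, -0.0273, -0.01, 0]
    - [0, -0.0245, -0.0273, -0.01, 0]
    - [0, -0.0245, -0.0273, -0.01, 0]

```text
time_s: 7.02
position: [0.5329, -0.6341, 0.3512]
tcp_rot: [[-0.92, 0.304, 0.247], [0.391, 0.725, 0.567], [-0.006, 0.619, -0.786]]
force: [22.4, -24.4, 10.8]
opening: 0.995
grasp_force: 0.0
```

```bash
python3 - <<'E'
from p import *
show(); p=read_state()['position']; rows([p+np.array([.64,-.77,0])*.3])
E
```

```text
t 7.02 p [ 0.5329 -0.6341  0.3512] tilt 38.2 lean 66.5 q [ -66.9   59.8   12.5   36.   130.1 -115.9] F [ 22.4 -24.4  10.8]
[[-0.92, 0.304, 0.247], [0.391, 0.725, 0.567], [-0.006, 0.619, -0.786]]
8 x [-0.0334, -0.0136, -0.0105]
```

>>> send_rows:
  plan:
    - [0, 0, 0, 0, 0]
    - [0, -0.0334, -0.0136, -0.0105, 0]
    - [0, -0.0334, -0.0136, -0.0105, 0]
    - [0, 0, 0, 0, 0]

```text
time_s: 7.35
position: [0.552, -0.641, 0.3346]
tcp_rot: [[-0.911, 0.305, 0.277], [0.41, 0.735, 0.54], [-0.038, 0.606, -0.795]]
force: [-0.2, 1.1, -0.2]
opening: 0.997
grasp_force: 0.0
```

```bash
python3 - <<'E'
from p import *
show(); p=read_state()['position']; rows([p+np.array([.64,-.77,0])*.3])
E
```

```text
t 7.35 p [ 0.552  -0.641   0.3346] tilt 37.4 lean 62.9 q [ -66.3   60.7   12.5   35.9  126.6 -116. ] F [-0.2  1.1 -0.2]
[[-0.911, 0.305, 0.277], [0.41, 0.735, 0.54], [-0.038, 0.606, -0.795]]
8 x [-0.0337, -0.0139, -0.009]
```

>>> send_rows:
  plan:
    - [0, -0.034, -0.012, -0.014, 0]
    - [0, -0.034, -0.012, -0.014, 0]
    - [0, -0.034, -0.012, -0.014, 0]
    - [0, -0.034, -0.012, -0.014, 0]
    - [0, -0.034, -0.012, -0.014, 0]
    - [0, -0.034, -0.012, -0.014, 0]
    - [0, -0.034, -0.012, -0.014, 0]
    - [0, -0.034, -0.012, -0.014, 0]
    - [0, 0, 0, 0, 0]

```text
time_s: 8.1
position: [0.5976, -0.6777, 0.3205]
tcp_rot: [[-0.85, 0.327, 0.413], [0.495, 0.764, 0.414], [-0.18, 0.556, -0.811]]
force: [-0.7, -0.0, 0.8]
opening: 0.997
grasp_force: 0.0
```

```bash
python3 - <<'E'
from p import *
show(); p=read_state()['position']; rows([p+np.array([.64,-.77,0.1])*.3])
E
```

```text
t 8.1 p [ 0.5976 -0.6777  0.3205] tilt 35.8 lean 45.1 q [ -66.    61.3   12.5   37.2  115.4 -115.3] F [-0.7 -0.   0.8]
[[-0.85, 0.327, 0.413], [0.495, 0.764, 0.414], [-0.18, 0.556, -0.811]]
8 x [-0.0354, -0.0121, -0.0051]
```

```bash
python3 - <<'E'
from p import *
p=read_state()['position']; rows([p+np.array([.4,-.9,0.1])*.3])
E
```

```text
8 x [-0.0301, -0.0188, -0.0108]
```

>>> send_rows:
  plan:
    - [0, -0.03, -0.022, -0.011, 0]
    - [0, -0.03, -0.022, -0.011, 0]
    - [0, -0.03, -0.022, -0.011, 0]
    - [0, -0.03, -0.022, -0.011, 0]
    - [0, -0.03, -0.022, -0.011, 0]
    - [0, -0.03, -0.022, -0.011, 0]
    - [0, -0.03, -0.022, -0.011, 0]
    - [0, -0.03, -0.022, -0.011, 0]
    - [0, -0.03, -0.022, -0.011, 0]
    - [0, -0.03, -0.022, -0.011, 0]
    - [0, 0, 0, 0, 0]

```text
time_s: 9.02
position: [0.5678, -0.783, 0.2884]
tcp_rot: [[-0.741, 0.374, 0.557], [0.568, 0.792, 0.224], [-0.357, 0.483, -0.8]]
force: [-0.5, -0.6, -0.6]
opening: 1.002
grasp_force: 0.0
```

```bash
python3 - <<'E'
from p import *
show(); p=read_state()['position']; rows([p+np.array([.4,-.9,0.1])*.3])
E
```

```text
t 9.02 p [ 0.5678 -0.783   0.2884] tilt 36.9 lean 21.9 q [ -71.2   63.4   12.5   38.   103.1 -120.4] F [-0.5 -0.6 -0.6]
[[-0.741, 0.374, 0.557], [0.568, 0.792, 0.224], [-0.357, 0.483, -0.8]]
8 x [-0.0316, -0.0193, -0.0022]
```

>>> send_rows:
  plan:
    - [0, -0.03, -0.022, -0.008, 0]
    - [0, -0.03, -0.022, -0.008, 0]
    - [0, -0.03, -0.022, -0.008, 0]
    - [0, -0.03, -0.022, -0.008, 0]
    - [0, -0.03, -0.022, -0.008, 0]
    - [0, -0.03, -0.022, -0.008, 0]
    - [0, -0.03, -0.022, -0.008, 0]
    - [0, -0.03, -0.022, -0.008, 0]
    - [0, -0.03, -0.022, -0.008, 0]
    - [0, -0.03, -0.022, -0.008, 0]
    - [0, 0, 0, 0, 0]

```text
time_s: 9.93
position: [0.5224, -0.8756, 0.3079]
tcp_rot: [[-0.61, 0.441, 0.659], [0.593, 0.805, 0.011], [-0.526, 0.397, -0.752]]
force: [-0.8, 0.2, -0.0]
opening: 1.001
grasp_force: 0.0
```

```bash
python3 - <<'E'
from p import *
show(); p=read_state()['position']; rows([p+np.array([.2,-.9,0.1])*.3])
E
```

```text
t 9.93 p [ 0.5224 -0.8756  0.3079] tilt 41.2 lean 0.9 q [ -76.2   63.1   12.5   40.    92.6 -123.8] F [-0.8  0.2 -0. ]
[[-0.61, 0.441, 0.659], [0.593, 0.805, 0.011], [-0.526, 0.397, -0.752]]
7 x [-0.0304, -0.0256, 0.002]
```

```bash
cat > k.py <<'E'
import numpy as np
from scipy.optimize import least_squares
D=np.array([[30.224,82.088,67.689,.6243,.2357],[59.694,12.704,101.696,.9525,.2907],[61.15,12.576,89.91,1.0123,.2787],[56.781,12.49,72.376,1.0873,.4005]])
def f(p,q):
    a,h,L1,L2,psi,d=p; s=np.radians(np.cumsum(q,-1)); 
    return np.stack([a+L1*np.sin(s[...,0])+L2*np.sin(s[...,1]+psi)+d*np.sin(s[...,2]),h+L1*np.cos(s[...,0])+L2*np.cos(s[...,1]+psi)+d*np.cos(s[...,2])],-1)
S=least_squares(lambda p:np.r_[(f(p,D[:,:3])-D[:,3:]).ravel()*100,(p-[0,.3,.4,.4,0,.25])*.01],[0,.3,.4,.4,0,.25]); P=S.x
if __name__=='__main__':
    print(P.round(3),S.cost)
    for t in(41.2,):
      for x in(.36,.38,.4,.44,.5,.6,.65):
        for z in(.035,.3):
          s=least_squares(lambda q:np.r_[(f(P,q)-[x,z])*100,(q.sum()-180+t)/5],[10,120,20],bounds=([-43,12.5,0],[126,140,151])); print(x,z,s.x.round(1),round(s.cost,4))
E
python3 k.py
```

```text
[0.006 0.271 0.589 0.408 0.272 0.294] 0.0005017531633469478
0.36 0.035 [ 36.6 133.2   0. ] 20.6668
0.36 0.3 [ -7.1 136.6   9.3] 0.0
0.38 0.035 [ 36.9 131.6   0. ] 18.7482
0.38 0.3 [ -4.8 134.9   8.7] 0.0
0.4 0.035 [ 37.2 129.9   0. ] 16.9701
0.4 0.3 [ -2.7 133.1   8.4] 0.0
0.44 0.035 [ 38.  126.4   0. ] 13.788
0.44 0.3 [  1.3 129.3   8.2] 0.0
0.5 0.035 [ 39.4 121.1   0. ] 9.8129
0.5 0.3 [  6.6 123.    9.2] 0.0
0.6 0.035 [ 42.5 111.7   0. ] 4.9021
0.6 0.3 [ 14.5 111.6  12.7] 0.0
0.65 0.035 [ 44.3 106.8   0. ] 3.124
0.65 0.3 [ 18.3 105.5  15.1] 0.0
```

```bash
cat > fk.py <<'E'
import numpy as np
from scipy.optimize import least_squares
from scipy.spatial.transform import Rotation as Ro
from k import P
a,h,L1,L2,psi,d=P
sg4,sg6,c6=1,1,0
LO=np.array([-176,-43,12.5,-82,0.,-163]);HI=np.array([176,126,140,262,151,163])
def fk(q,sg=None):
    s4,s6,c=sg or SG
    q=np.asarray(q,float)
    ry=lambda t:Ro.from_euler('y',t,degrees=True); rz=lambda t:Ro.from_euler('z',t,degrees=True)
    b=rz(q[0])*ry(q[1]); p=rz(q[0]).apply([a,0,0])+[0,0,h]+b.apply([0,0,L1])
    f=rz(q[0])*ry(q[1]+q[2]); p=p+f.apply([L2*np.sin(psi),0,L2*np.cos(psi)])
    R=f*rz(s4*q[3])*ry(q[4])*rz(s6*q[5]+c); return p+R.apply([0,0,d]),R
def ik(q0,p,R,w=.3):
    def e(q):
        P_,R_=fk(q); return np.r_[(P_-p),w*(R_*R.inv()).as_rotvec(),1e-6*(q-q0)]
    return least_squares(e,np.clip(q0,LO+.01,HI-.01),bounds=(LO,HI))
Q1=[57.153,30.224,82.088,0,67.689,-10.227];R1=np.array([[-.923,.385,0],[.385,.923,0],[0,0,-1.]])
Q2=[-76.2,63.1,12.5,40,92.6,-123.8];R2=np.array([[-.61,.441,.659],[.593,.805,.011],[-.526,.397,-.752]])
Q3=[-11,-2.4,102.6,38.9,74.7,-87.3]
best=min(((np.abs(fk(Q2,(s4,s6,c))[1].as_matrix()-R2).max()+np.abs(fk(Q1,(s4,s6,c))[1].as_matrix()-R1).max()),s4,s6,c) for s4 in(1,-1) for s6 in(1,-1) for c in(0,90,180,270))
SG=best[1:]
if __name__=='__main__':
    print(best,fk(Q2)[0],fk(Q3)[0])
    from rig import read_state
    s=read_state(); q=np.array(s['joint_positions']); R0=Ro.from_matrix(np.array(s['tcp_rot'])); p=np.array(s['position'])
    for spin_tot in(-36.4,143.6):
        print('spin',spin_tot); qq=q.copy(); pp=p; R=R0
        W=[((.45,-.6,.30),0),((.42,-.45,.12),.3),((.40,-.3,.06),.6),((.40,-.1,.06),.8),((.40,.03,.04),1),((.5,.04,.035),1),((.6,.046,.045),1),((.655,.046,.05),1)]
        f0=0
        for t,fr in W:
            t=np.array(t)
            for u in np.linspace(0,1,9)[1:]:
                r=ik(qq,pp+(t-pp)*u,R0*Ro.from_euler('z',spin_tot*(f0+(fr-f0)*u),degrees=True)); qq=r.x
            f0=fr; pp=t; print(t,qq.round(0),'err',np.linalg.norm(r.fun).round(4))
E
python3 fk.py
```

```text
(np.float64(0.0015613948855166537), 1, 1, 90) [ 0.41749105 -0.90868178  0.30844782] [0.41275859 0.10108617 0.45147179]
spin -36.4
[ 0.45 -0.6   0.3 ] [ -67.   33.   78.   45.   60. -141.] err 0.0
[ 0.42 -0.45  0.12] [ -60.   37.  101.   52.   39. -163.] err 0.0493
[ 0.4  -0.3   0.06] [ -46.   34.  115.   51.   23. -163.] err 0.1064
[ 0.4  -0.1   0.06] [ -17.   28.  129.   66.    6. -163.] err 0.1203
[0.4  0.03 0.04] [   4.   30.  130.   76.    0. -163.] err 0.1292
[0.5   0.04  0.035] [   4.   36.  120.   77.    0. -163.] err 0.1035
[0.6   0.046 0.045] [   4.   40.  111.   76.    0. -163.] err 0.0715
[0.655 0.046 0.05 ] [   4.   42.  106.   76.    0. -163.] err 0.0543
spin 143.6
[ 0.45 -0.6   0.3 ] [ -67.   33.   78.   45.   60. -141.] err 0.0
[ 0.42 -0.45  0.12] [ -63.   39.  107.   73.   38. -136.] err 0.0
[ 0.4  -0.3   0.06] [ -56.   45.  127.  115.   38. -137.] err 0.0
[ 0.4  -0.1   0.06] [ -28.   47.  140.  151.   43. -120.] err 0.0378
[0.4  0.03 0.04] [  8.  49. 140. 187.  44. -89.] err 0.057
[0.5   0.04  0.035] [  7.  52. 136. 185.  49. -88.] err 0.0
[0.6   0.046 0.045] [  6.  47. 121. 187.  30. -91.] err 0.0
[0.655 0.046 0.05 ] [  5.  46. 114. 188.  21. -93.] err 0.0
```

```bash
cat > fit.py <<'E'
import numpy as np, fk
from scipy.optimize import least_squares
A=[([57.153,30.224,82.088,0,67.689,-10.227],(.24,.577,.237)),([60.45,59.694,12.704,.77,101.696,-6.73],(.3664,.8792,.2907)),([60.52,61.15,12.576,1.95,89.91,-6.59],(.3894,.9344,.2787)),([60.345,56.781,12.49,4.576,72.376,-6.91],(.4182,1.0037,.4005)),
([-66.3,60.7,12.5,35.9,126.6,-116],(.552,-.641,.3346)),([-66,61.3,12.5,37.2,115.4,-115.3],(.5976,-.6777,.3205)),([-71.2,63.4,12.5,38,103.1,-120.4],(.5678,-.783,.2884)),([-76.2,63.1,12.5,40,92.6,-123.8],(.5224,-.8756,.3079))]
def res(x):
    fk.a,fk.h,fk.L1,fk.L2,fk.psi,fk.d=x
    return np.r_[np.concatenate([fk.fk(q)[0]-p for q,p in A]),1e-3*(x-x0)]
x0=np.array([0,.3,.4,.4,0,.3])
s=least_squares(res,x0); print(s.x.round(4),np.abs(s.fun).max())
for q,p in A: print((fk.fk(q)[0]-p).round(3))
np.save('kin.npy',s.x)
E
python3 fit.py
```

```text
[-0.3486  0.01    0.8994  0.5281 -0.1691  0.4326] 0.11093835278733133
[ 0.096 -0.057  0.002]
[ 0.093 -0.057 -0.015]
[ 0.108 -0.025 -0.018]
[ 0.111 -0.008  0.032]
[-0.067  0.043  0.007]
[-0.047  0.021  0.001]
[-0.024 -0.009 -0.008]
[-0.014 -0.028 -0.001]
```

```bash
python3 - <<'E'
s=open('fk.py').read()
s=s.replace("a,h,L1,L2,psi,d=P","a,h,L1,L2,psi,d,e1,e4=0,.3,.4,.4,0,.3,.1,0\nimport os\nif os.path.exists('kin.npy'): a,h,L1,L2,psi,d,e1,e4=np.load('kin.npy')")
s=s.replace("apply([a,0,0])","apply([a,e1,0])").replace("R=f*rz(s4*q[3])*ry(q[4])","g=f*rz(s4*q[3]); p=p+g.apply([0,e4,0]); R=g*ry(q[4])")
open('fk.py','w').write(s)
t=open('fit.py').read().replace("fk.psi,fk.d=x","fk.psi,fk.d,fk.e1,fk.e4=x").replace("0,.3])","0,.3,.1,0])")
open('fit.py','w').write(t)
E
rm -f kin.npy; python3 fit.py && python3 fk.py
```

```text
[-0.0047  0.2692  0.5926  0.4088  0.277   0.2916  0.1104  0.0006] 0.0007450118862190047
[ 0. -0. -0.]
[-0. -0. -0.]
[ 0.  0. -0.]
[-0. -0.  0.]
[ 0. -0. -0.]
[-0. -0. -0.]
[0.    0.    0.001]
[-0. -0. -0.]
(np.float64(0.0015613948855166537), 1, 1, 90) [ 0.52204095 -0.87573626  0.30780242] [0.42267524 0.21068885 0.45295574]
spin -36.4
[ 0.45 -0.6   0.3 ] [ -77.   33.   78.   45.   66. -148.] err 0.0
[ 0.42 -0.45  0.12] [ -70.   36.   99.   45.   46. -163.] err 0.0666
[ 0.4  -0.3   0.06] [ -58.   34.  114.   41.   29. -163.] err 0.1233
[ 0.4  -0.1   0.06] [ -33.   28.  128.   53.   11. -163.] err 0.1328
[0.4  0.03 0.04] [ -9.  30. 130. -82.   0. -16.] err 0.1335
[0.5   0.04  0.035] [ -7.  36. 120. -82.   0. -14.] err 0.1061
[0.6   0.046 0.045] [ -5.  40. 111. -82.   0. -12.] err 0.0735
[0.655 0.046 0.05 ] [ -5.  42. 105. -82.   0. -12.] err 0.0565
spin 143.6
[ 0.45 -0.6   0.3 ] [ -77.   33.   78.   45.   66. -148.] err 0.0
[ 0.42 -0.45  0.12] [ -76.   39.  107.   66.   45. -140.] err 0.0
[ 0.4  -0.3   0.06] [ -73.   46.  128.   99.   40. -138.] err 0.0
[ 0.4  -0.1   0.06] [ -50.   47.  140.  131.   41. -122.] err 0.0463
[0.4  0.03 0.04] [-14.  49. 140. 170.  42. -94.] err 0.0653
[0.5   0.04  0.035] [-14.  54. 137. 168.  52. -93.] err 0.0
[0.6   0.046 0.045] [-10.  47. 122. 166.  31. -85.] err 0.0
[0.655 0.046 0.05 ] [ -8.  46. 114. 164.  22. -81.] err 0.0
```

```bash
python3 - <<'E'
from fk import *
R0=Ro.from_matrix(R2)*Ro.from_euler('z',143.6,degrees=True)
print(R0.as_matrix().round(3))
for y in(.0,.03):
  for z in(.03,.04,.05,.06,.08,.1,.14,.2):
    q=np.array([-14,54,137,168,52,-93.]); 
    for x in np.arange(.5,.37,-.005):
        r=ik(q,np.array([x,y,z]),R0)
        if np.linalg.norm(r.fun)>.003: break
        q=r.x
    print(y,z,'min x',round(x+.005,3),q.round(0))
E
```

```text
[[ 0.752  0.007  0.659]
 [ 0.    -1.     0.011]
 [ 0.659 -0.008 -0.752]]
0.0 0.03 min x 0.485 [-23.  57. 140. 162.  57. -97.]
0.0 0.04 min x 0.485 [-23.  55. 140. 161.  55. -96.]
0.0 0.05 min x 0.485 [-23.  53. 140. 161.  53. -96.]
0.0 0.06 min x 0.485 [-23.  51. 140. 160.  51. -95.]
0.0 0.08 min x 0.48 [-23.  46. 140. 159.  47. -93.]
0.0 0.1 min x 0.48 [-23.  42. 140. 157.  43. -91.]
0.0 0.14 min x 0.47 [-24.  34. 140. 152.  35. -85.]
0.0 0.2 min x 0.44 [-27.  19. 140. 132.  24. -66.]
0.03 0.03 min x 0.48 [-17.  57. 140. 166.  57. -95.]
0.03 0.04 min x 0.48 [-17.  55. 140. 166.  55. -95.]
0.03 0.05 min x 0.48 [-17.  52. 140. 166.  53. -94.]
0.03 0.06 min x 0.48 [-17.  50. 140. 165.  51. -93.]
0.03 0.08 min x 0.48 [-17.  46. 140. 164.  47. -92.]
0.03 0.1 min x 0.48 [-17.  42. 140. 163.  43. -90.]
0.03 0.14 min x 0.47 [-18.  34. 140. 159.  35. -86.]
0.03 0.2 min x 0.44 [-20.  19. 140. 143.  23. -71.]
```

```bash
cat > plan.py <<'E'
from fk import *
import json
from rig import read_state
def plan(W,step=.036,g=0,lim=.11,prt=True):
    """W: list of (world target, spin deg)"""
    s=read_state(); q=np.array(s['joint_positions']); R=Ro.from_matrix(np.array(s['tcp_rot'])); p=np.array(s['position']); out=[]
    for t,sp in W:
        t=np.array(t,float); sp=np.radians(sp); n=max(int(np.ceil(np.linalg.norm(t-p)/step)),int(np.ceil(abs(sp)/lim)),1); dp=(t-p)/n
        for i in range(n):
            d=R.inv().apply(dp); out.append([g]+[round(float(v),3) for v in d]+[round(float(sp/n),3)])
            p=p+dp; R=R*Ro.from_euler('z',sp/n); r=ik(q,p,R); dq=np.abs(r.x-q).max(); q=r.x
        print(t,'rows',len(out),'q',q.round(0),'err',np.linalg.norm(r.fun).round(3),'dq',dq.round(1))
    for i in range(0,len(out),20): print(json.dumps(out[i:i+20]))
E
python3 - <<'E'
from plan import *
plan([((.47,-.6,.30),40),((.47,-.45,.16),50),((.50,-.2,.15),30),((.50,.06,.14),23.6)])
E
```

```text
[ 0.47 -0.6   0.3 ] rows 8 q [ -75.   34.   77.   45.   65. -107.] err 0.0 dq 5.6
[ 0.47 -0.45  0.16] rows 16 q [-70.  36. 103.  62.  45. -81.] err 0.0 dq 3.4
[ 0.5  -0.2   0.15] rows 23 q [-51.  31. 126. 100.  32. -78.] err 0.0 dq 7.6
[0.5  0.06 0.14] rows 31 q [-10.  33. 135. 165.  29. -84.] err 0.0 dq 8.1
[[0, 0.025, 0.024, -0.003, 0.087], [0, 0.027, 0.022, -0.003, 0.087], [0, 0.029, 0.02, -0.003, 0.087], [0, 0.03, 0.017, -0.003, 0.087], [0, 0.032, 0.014, -0.003, 0.087], [0, 0.033, 0.012, -0.003, 0.087], [0, 0.034, 0.009, -0.003, 0.087], [0, 0.034, 0.006, -0.003, 0.087], [0, 0.021, -0.007, 0.013, 0.109], [0, 0.02, -0.009, 0.013, 0.109], [0, 0.019, -0.011, 0.013, 0.109], [0, 0.017, -0.013, 0.013, 0.109], [0, 0.016, -0.015, 0.013, 0.109], [0, 0.014, -0.017, 0.013, 0.109], [0, 0.012, -0.018, 0.013, 0.109], [0, 0.01, -0.019, 0.013, 0.109], [0, 0.03, -0.019, 0.004, 0.075], [0, 0.029, -0.022, 0.004, 0.075], [0, 0.027, -0.024, 0.004, 0.075], [0, 0.025, -0.026, 0.004, 0.075]]
[[0, 0.023, -0.027, 0.004, 0.075], [0, 0.021, -0.029, 0.004, 0.075], [0, 0.019, -0.03, 0.004, 0.075], [0, 0.012, -0.03, 0.001, 0.051], [0, 0.011, -0.031, 0.001, 0.051], [0, 0.009, -0.031, 0.001, 0.051], [0, 0.007, -0.032, 0.001, 0.051], [0, 0.006, -0.032, 0.001, 0.051], [0, 0.004, -0.032, 0.001, 0.051], [0, 0.003, -0.032, 0.001, 0.051], [0, 0.001, -0.032, 0.001, 0.051]]
```

>>> send_rows:
  plan:
    - [0, 0.025, 0.024, -0.003, 0.087]
    - [0, 0.027, 0.022, -0.003, 0.087]
    - [0, 0.029, 0.02, -0.003, 0.087]
    - [0, 0.03, 0.017, -0.003, 0.087]
    - [0, 0.032, 0.014, -0.003, 0.087]
    - [0, 0.033, 0.012, -0.003, 0.087]
    - [0, 0.034, 0.009, -0.003, 0.087]
    - [0, 0.034, 0.006, -0.003, 0.087]
    - [0, 0.021, -0.007, 0.013, 0.109]
    - [0, 0.02, -0.009, 0.013, 0.109]
    - [0, 0.019, -0.011, 0.013, 0.109]
    - [0, 0.017, -0.013, 0.013, 0.109]
    - [0, 0.016, -0.015, 0.013, 0.109]
    - [0, 0.014, -0.017, 0.013, 0.109]
    - [0, 0.012, -0.018, 0.013, 0.109]
    - [0, 0.01, -0.019, 0.013, 0.109]

```text
time_s: 11.27
position: [0.4663, -0.4595, 0.1562]
tcp_rot: [[0.427, 0.619, 0.659], [0.816, -0.579, 0.015], [0.39, 0.531, -0.752]]
force: [0.9, -0.1, -0.6]
opening: 1.0
grasp_force: 0.0
```

```bash
python3 - <<'E'
from p import show; show()
from plan import *
plan([((.50,-.2,.15),30),((.50,.06,.14),23.6)])
E
```

```text
t 11.27 p [ 0.4663 -0.4595  0.1562] tilt 41.2 lean 1.3 q [-71.3  36.9 101.6  60.9  46.  -82.3] F [ 0.9 -0.1 -0.6]
[[0.427, 0.619, 0.659], [0.816, -0.579, 0.015], [0.39, 0.531, -0.752]]
[ 0.5  -0.2   0.15] rows 8 q [-51.  31. 126.  99.  32. -79.] err 0.0 dq 6.8
[0.5  0.06 0.14] rows 16 q [-10.  33. 135. 164.  29. -85.] err 0.0 dq 8.1
[[0, 0.028, -0.017, 0.004, 0.065], [0, 0.027, -0.018, 0.004, 0.065], [0, 0.026, -0.02, 0.004, 0.065], [0, 0.024, -0.022, 0.004, 0.065], [0, 0.023, -0.023, 0.004, 0.065], [0, 0.021, -0.025, 0.004, 0.065], [0, 0.019, -0.026, 0.004, 0.065], [0, 0.018, -0.027, 0.004, 0.065], [0, 0.013, -0.03, 0.001, 0.051], [0, 0.011, -0.03, 0.001, 0.051], [0, 0.01, -0.031, 0.001, 0.051], [0, 0.008, -0.031, 0.001, 0.051], [0, 0.006, -0.032, 0.001, 0.051], [0, 0.005, -0.032, 0.001, 0.051], [0, 0.003, -0.032, 0.001, 0.051], [0, 0.001, -0.032, 0.001, 0.051]]
```

>>> send_rows:
  plan:
    - [0, 0.028, -0.017, 0.004, 0.065]
    - [0, 0.027, -0.018, 0.004, 0.065]
    - [0, 0.026, -0.02, 0.004, 0.065]
    - [0, 0.024, -0.022, 0.004, 0.065]
    - [0, 0.023, -0.023, 0.004, 0.065]
    - [0, 0.021, -0.025, 0.004, 0.065]
    - [0, 0.019, -0.026, 0.004, 0.065]
    - [0, 0.018, -0.027, 0.004, 0.065]
    - [0, 0.013, -0.03, 0.001, 0.051]
    - [0, 0.011, -0.03, 0.001, 0.051]
    - [0, 0.01, -0.031, 0.001, 0.051]
    - [0, 0.008, -0.031, 0.001, 0.051]
    - [0, 0.006, -0.032, 0.001, 0.051]
    - [0, 0.005, -0.032, 0.001, 0.051]
    - [0, 0.003, -0.032, 0.001, 0.051]
    - [0, 0.001, -0.032, 0.001, 0.051]

```text
time_s: 12.6
position: [0.4955, 0.0595, 0.1397]
tcp_rot: [[0.751, 0.03, 0.66], [0.027, -1.0, 0.015], [0.66, 0.006, -0.751]]
force: [1.8, 0.1, 0.7]
opening: 0.999
grasp_force: 0.0
```

```bash
python3 - <<'E'
from p import show; show()
from plan import *
plan([((.47,.06,.12),0),((.40,.06,.10),0)])
E
```

```text
t 12.6 p [0.4955 0.0595 0.1397] tilt 41.3 lean 1.3 q [-10.8  33.4 135.5 164.1  30.5 -86. ] F [1.8 0.1 0.7]
[[0.751, 0.03, 0.66], [0.027, -1.0, 0.015], [0.66, 0.006, -0.751]]
[0.47 0.06 0.12] rows 1 q [-11.  38. 140. 167.  39. -90.] err 0.001 dq 8.7
[0.4  0.06 0.1 ] rows 4 q [ -7.  36. 140. 174.  30. -92.] err 0.054 dq 3.2
[[0, -0.032, -0.001, -0.002, 0.0], [0, -0.022, -0.001, -0.01, 0.0], [0, -0.022, -0.001, -0.01, 0.0], [0, -0.022, -0.001, -0.01, 0.0]]
```

>>> send_rows:
  plan:
    - [0, -0.03, 0, -0.01, 0]
    - [0, -0.03, -0.001, -0.026, 0]
    - [0, -0.03, -0.001, -0.026, 0]
    - [0, -0.03, -0.001, -0.026, 0]
    - [0, -0.03, -0.001, -0.026, 0]
    - [0, 0, 0, 0, 0]

```text
time_s: 13.1
position: [0.4132, 0.0887, 0.1796]
tcp_rot: [[0.805, 0.023, 0.593], [0.033, -0.999, -0.007], [0.593, 0.025, -0.805]]
force: [0.8, -0.1, 0.3]
opening: 0.999
grasp_force: 0.0
```

```bash
python3 - <<'E'
from p import show; show()
E
```

```text
t 13.1 p [0.4132 0.0887 0.1796] tilt 36.4 lean -0.6 q [ -4.9  21.3 139.9 171.6  17.8 -87.9] F [ 0.8 -0.1  0.3]
[[0.805, 0.023, 0.593], [0.033, -0.999, -0.007], [0.593, 0.025, -0.805]]
```

>>> send_rows:
  plan:
    - [0, -0.034, 0.005, 0.012, 0]
    - [0, -0.034, 0.005, 0.012, 0]
    - [0, -0.034, 0.005, 0.012, 0]
    - [0, 0, 0, 0, 0]

```text
time_s: 13.43
position: [0.4191, 0.0943, 0.1139]
tcp_rot: [[0.842, 0.009, 0.539], [0.029, -0.999, -0.029], [0.539, 0.04, -0.842]]
force: [-0.3, 0.1, -0.6]
opening: 1.003
grasp_force: 0.0
```

```bash
python3 - <<'E'
from p import show; show()
E
```

```text
t 13.43 p [0.4191 0.0943 0.1139] tilt 32.7 lean -3.1 q [ -1.8  34.2 139.7 181.5  26.6 -94.5] F [-0.3  0.1 -0.6]
[[0.842, 0.009, 0.539], [0.029, -0.999, -0.029], [0.539, 0.04, -0.842]]
```

>>> send_rows:
  plan:
    - [0, -0.016, 0.001, 0.0195, 0]
    - [0, -0.016, 0.001, 0.0195, 0]
    - [0, -0.016, 0.001, 0.0195, 0]
    - [0, 0, 0, 0, 0]

```text
time_s: 13.77
position: [0.4272, 0.0948, 0.0398]
tcp_rot: [[0.852, 0.006, 0.524], [0.028, -0.999, -0.034], [0.523, 0.044, -0.851]]
force: [0.0, -0.7, 0.6]
opening: 0.995
grasp_force: 0.0
```

```bash
python3 - <<'E'
from p import show; show()
from h import *
im,d=save('top','top1'); cv2.imwrite('pics/top1c.png',cv2.resize(im[190:410,260:460],None,fx=2.7,fy=2.7))
E
```

```text
t 13.77 p [0.4272 0.0948 0.0398] tilt 31.7 lean -3.8 q [ -1.3  49.5 139.7 182.   40.8 -94.2] F [ 0.  -0.7  0.6]
[[0.852, 0.006, 0.524], [0.028, -0.999, -0.034], [0.523, 0.044, -0.851]]
```

View pics/top1c.png

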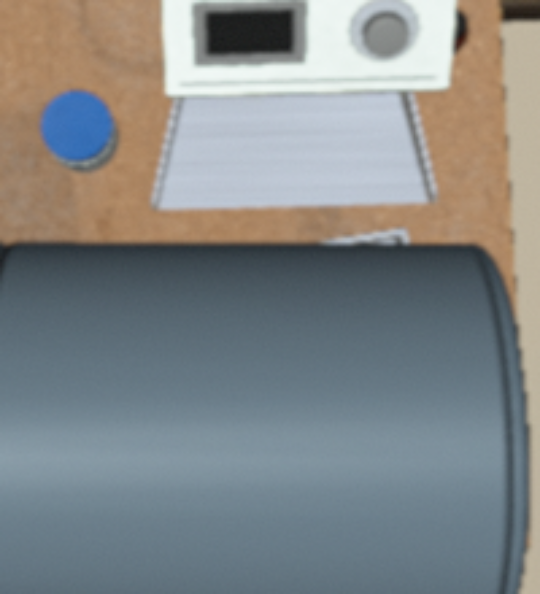

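>>> send_rows:
  plan:
    - [0, 0.002, 0, 0.01, 0]
    - [0, 0.0085, 0, 0.0052, 0]
    - [0, 0.0085, 0, 0.0052, 0]
    - [0, 0.0085, 0, 0.0052, 0]
    - [0, 0.0085, 0, 0.0052, 0]
    - [0, 0.0085, 0, 0.0052, 0]
    - [0, 0.0085, 0, 0.0052, 0]
    - [0, 0, 0, 0, 0]

```text
time_s: 14.48
position: [0.4952, 0.0952, 0.0416]
tcp_rot: [[0.845, 0.005, 0.534], [0.028, -0.999, -0.035], [0.534, 0.044, -0.845]]
force: [-3.1, 0.9, -0.7]
opening: 0.997
grasp_force: 1.3
```

```bash
python3 - <<'E'
from p import show; show()
from h import *
im,d=save('scene','s2'); cv2.imwrite('pics/s2c.png',cv2.resize(im[190:410,210:490],None,fx=2.7,fy=2.7))
E
```

```text
t 14.48 p [0.4952 0.0952 0.0416] tilt 32.4 lean -3.7 q [ -1.   45.3 129.8 183.2  27.5 -95.2] F [-3.1  0.9 -0.7]
[[0.845, 0.005, 0.534], [0.028, -0.999, -0.035], [0.534, 0.044, -0.845]]
```

View pics/s2c.png

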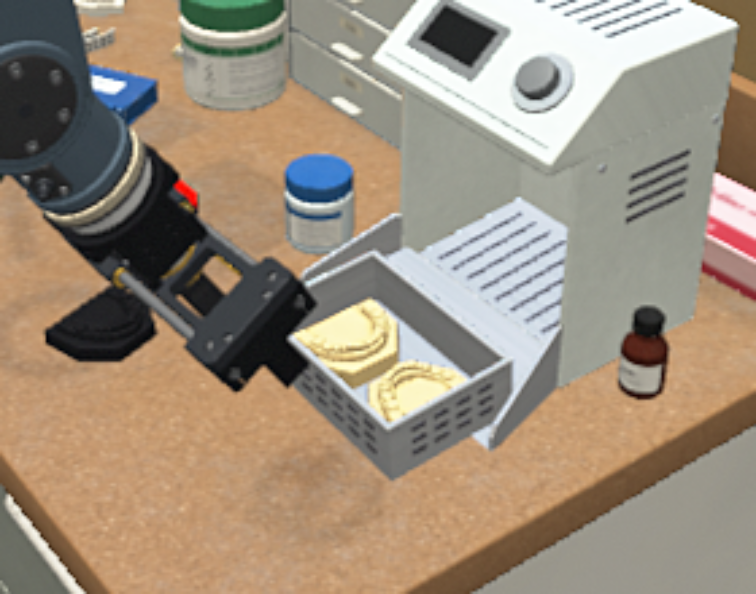

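Crop: the right finger is on the near wall at (300,370). The tray's front is on the ramp between the guides, both models are upright inside, and the jar and bottle are untouched. Next I measure the tray's rim.

```bash
cat > rim.py <<'E'
from h import *
import sys
def rim(tag):
    im,d=save('scene',tag); c=calibration('scene'); R=np.array(c['rotation']); o=np.array(c['xyz'])
    P=pts('scene',d); m=(P[...,0]>.44)&(P[...,0]<.64)&(P[...,1]>-.09)&(P[...,1]<.08)&(P[...,2]>.032)&(P[...,2]<.075)
    g=im.max(2)-im.min(2).astype(int)<40; m&=g&(im.max(2)>70)
    q=P[m]; 
    for y in np.arange(-.05,.09,.02):
        k=q[abs(q[:,1]-y)<.006]
        if len(k)>5: print('y',round(y,2),'near x',k[:,0].min().round(4),'z there',k[k[:,0]<k[:,0].min()+.006][:,2].max().round(4),'far',k[:,0].max().round(3))
    print('right edge: ',[(round(x,2),q[abs(q[:,0]-x)<.006][:,1].min().round(4)) for x in np.arange(.5,.6,.02) if (abs(q[:,0]-x)<.006).sum()>5])
if __name__=='__main__': rim(sys.argv[1])
E
python3 rim.py s3
```

```text
y -0.05 near x 0.5084 z there 0.0498 far 0.639
y -0.03 near x 0.5086 z there 0.0509 far 0.611
y -0.01 near x 0.5099 z there 0.0503 far 0.611
y 0.01 near x 0.5103 z there 0.0496 far 0.612
y 0.03 near x 0.5096 z there 0.0505 far 0.613
y 0.05 near x 0.5108 z there 0.0502 far 0.612
y 0.07 near x 0.5125 z there 0.0488 far 0.613
right edge:  [(np.float64(0.52), np.float64(-0.048)), (np.float64(0.54), np.float64(-0.048)), (np.float64(0.56), np.float64(-0.0493)), (np.float64(0.58), np.float64(-0.0491))]
```

```bash
python3 - <<'E'
from plan import *
plan([((.475,.09,.06),0),((.48,.05,.12),0),((.53,-.09,.13),0),((.553,-.09,.044),0),((.553,-.046,.044),0)],g=255)
E
```

```text
[0.475 0.09  0.06 ] rows 1 q [ -2.  42. 133. 182.  28. -95.] err 0.0 dq 3.1
[0.48 0.05 0.12] rows 4 q [ -9.  31. 132. 170.  16. -89.] err 0.0 dq 5.9
[ 0.53 -0.09  0.13] rows 9 q [-29.  31. 124. 108.  14. -45.] err 0.0 dq 13.2
[ 0.553 -0.09   0.044] rows 12 q [-27.  44. 123. 142.  20. -79.] err 0.0 dq 7.4
[ 0.553 -0.046  0.044] rows 14 q [-21.  44. 123. 153.  20. -84.] err 0.0 dq 5.1
[[255, -0.007, 0.006, -0.026, 0.0], [255, 0.012, 0.014, -0.016, 0.0], [255, 0.012, 0.014, -0.016, 0.0], [255, 0.012, 0.014, -0.016, 0.0], [255, 0.009, 0.028, 0.005, 0.0], [255, 0.009, 0.028, 0.005, 0.0], [255, 0.009, 0.028, 0.005, 0.0], [255, 0.009, 0.028, 0.005, 0.0], [255, 0.009, 0.028, 0.005, 0.0], [255, -0.009, -0.001, 0.028, 0.0], [255, -0.009, -0.001, 0.028, 0.0], [255, -0.009, -0.001, 0.028, 0.0], [255, 0.001, -0.022, -0.001, 0.0], [255, 0.001, -0.022, -0.001, 0.0]]
```

```bash
python3 - <<'E'
from plan import *
plan([((.475,.09,.06),0),((.49,.06,.105),0),((.54,-.09,.1),0),((.553,-.09,.044),0)],g=255,step=.026)
E
```

```text
[0.475 0.09  0.06 ] rows 2 q [ -2.  42. 133. 182.  28. -95.] err 0.0 dq 1.4
[0.49  0.06  0.105] rows 5 q [ -7.  34. 131. 174.  17. -92.] err 0.0 dq 3.5
[ 0.54 -0.09  0.1 ] rows 12 q [-28.  35. 123. 124.  15. -61.] err 0.0 dq 7.9
[ 0.553 -0.09   0.044] rows 15 q [-27.  44. 123. 142.  20. -79.] err 0.0 dq 4.6
[[255, -0.003, 0.003, -0.013, 0.0], [255, -0.003, 0.003, -0.013, 0.0], [255, 0.012, 0.011, -0.01, 0.0], [255, 0.012, 0.011, -0.01, 0.0], [255, 0.012, 0.011, -0.01, 0.0], [255, 0.005, 0.021, 0.005, 0.0], [255, 0.005, 0.021, 0.005, 0.0], [255, 0.005, 0.021, 0.005, 0.0], [255, 0.005, 0.021, 0.005, 0.0], [255, 0.005, 0.021, 0.005, 0.0], [255, 0.005, 0.021, 0.005, 0.0], [255, 0.005, 0.021, 0.005, 0.0], [255, -0.006, -0.001, 0.018, 0.0], [255, -0.006, -0.001, 0.018, 0.0], [255, -0.006, -0.001, 0.018, 0.0]]
```

>>> send_rows:
  plan:
    - [255, -0.003, 0.003, -0.013, 0.0]
    - [255, -0.003, 0.003, -0.013, 0.0]
    - [255, 0.012, 0.011, -0.01, 0.0]
    - [255, 0.012, 0.011, -0.01, 0.0]
    - [255, 0.012, 0.011, -0.01, 0.0]
    - [255, 0.005, 0.021, 0.005, 0.0]
    - [255, 0.005, 0.021, 0.005, 0.0]
    - [255, 0.005, 0.021, 0.005, 0.0]
    - [255, 0.005, 0.021, 0.005, 0.0]
    - [255, 0.005, 0.021, 0.005, 0.0]
    - [255, 0.005, 0.021, 0.005, 0.0]
    - [255, 0.005, 0.021, 0.005, 0.0]
    - [255, -0.006, -0.001, 0.018, 0.0]
    - [255, -0.006, -0.001, 0.018, 0.0]
    - [255, -0.006, -0.001, 0.018, 0.0]

```text
time_s: 15.83
position: [0.5519, -0.0882, 0.0444]
tcp_rot: [[0.847, 0.004, 0.532], [0.028, -0.999, -0.036], [0.532, 0.046, -0.846]]
force: [0.3, 1.2, 0.1]
opening: 0.019
grasp_force: 0.0
```

```bash
python3 - <<'E'
from p import show; show()
from plan import *
plan([((.553,-.075,.042),0),((.553,-.045,.042),0)],g=255,step=.01)
E
```

```text
t 15.83 p [ 0.5519 -0.0882  0.0444] tilt 32.2 lean -3.9 q [-27.   43.8 122.5 142.9  20.3 -79.4] F [0.3 1.2 0.1]
[[0.847, 0.004, 0.532], [0.028, -0.999, -0.036], [0.532, 0.046, -0.846]]
[ 0.553 -0.075  0.042] rows 2 q [-25.  44. 123. 146.  20. -81.] err 0.0 dq 1.8
[ 0.553 -0.045  0.042] rows 5 q [-21.  44. 123. 153.  20. -84.] err 0.0 dq 2.3
[[255, 0.0, -0.007, 0.001, 0.0], [255, 0.0, -0.007, 0.001, 0.0], [255, 0.0, -0.01, -0.0, 0.0], [255, 0.0, -0.01, -0.0, 0.0], [255, 0.0, -0.01, -0.0, 0.0]]
```

>>> send_rows:
  plan:
    - [255, 0.0, -0.008, 0.0, 0.0]
    - [255, 0.0, -0.009, 0.0, 0.0]
    - [255, 0.0, -0.009, 0.0, 0.0]
    - [255, 0.0, -0.009, 0.0, 0.0]
    - [255, 0.0, -0.009, 0.0, 0.0]
    - [255, 0, 0, 0, 0]

```text
time_s: 16.33
position: [0.5509, -0.0422, 0.0425]
tcp_rot: [[0.847, 0.007, 0.531], [0.03, -0.999, -0.034], [0.53, 0.044, -0.847]]
force: [0.4, 0.3, 0.4]
opening: 0.001
grasp_force: 0.1
```

```bash
python3 -c "
from p import show; show()"; python3 rim.py s4
```

```text
t 16.33 p [ 0.5509 -0.0422  0.0425] tilt 32.1 lean -3.6 q [-20.9  44.1 123.5 153.4  20.6 -84.4] F [0.4 0.3 0.4]
[[0.847, 0.007, 0.531], [0.03, -0.999, -0.034], [0.53, 0.044, -0.847]]
y -0.05 near x 0.625 z there 0.045 far 0.64
y -0.03 near x 0.509 z there 0.0457 far 0.517
y -0.01 near x 0.5094 z there 0.0446 far 0.611
y 0.01 near x 0.511 z there 0.0412 far 0.61
y 0.03 near x 0.5103 z there 0.0418 far 0.612
y 0.05 near x 0.5095 z there 0.0508 far 0.61
y 0.07 near x 0.5117 z there 0.0401 far 0.613
right edge:  [(np.float64(0.52), np.float64(-0.0329))]
```

View pics/s4.png

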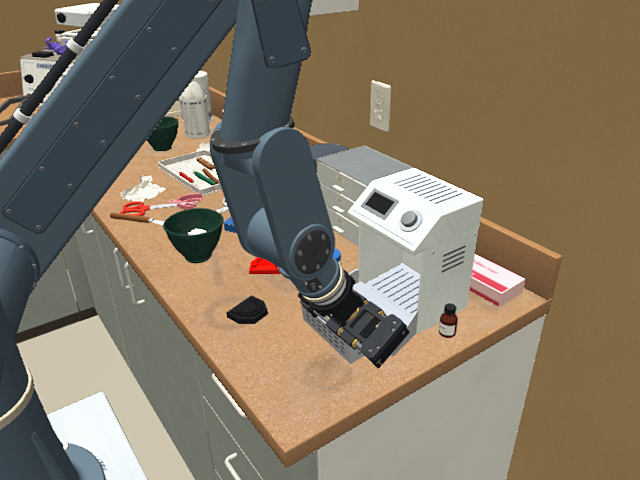

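The hand's closed fingers are at about (385,345), just right of the tray. The tray stays square and is now nearly centred; the bottle (449,320) and the look-alikes are untouched. Next I go behind the tray.

```bash
python3 - <<'E'
from plan import *
plan([((.55,-.052,.044),0),((.54,-.05,.1),0),((.465,.044,.105),0),((.468,.044,.042),0)],g=0,step=.026)
E
```

```text
[ 0.55  -0.052  0.044] rows 1 q [-22.  44. 124. 151.  20. -83.] err 0.0 dq 2.4
[ 0.54 -0.05  0.1 ] rows 4 q [-22.  35. 124. 135.  14. -67.] err 0.0 dq 7.3
[0.465 0.044 0.105] rows 9 q [-11.  34. 135. 170.  21. -91.] err 0.0 dq 5.5
[0.468 0.044 0.042] rows 12 q [-10.  46. 136. 174.  34. -95.] err 0.0 dq 4.2
[[0, -0.0, 0.009, -0.002, 0.0], [0, 0.007, 0.0, -0.018, 0.0], [0, 0.007, 0.0, -0.018, 0.0], [0, 0.007, 0.0, -0.018, 0.0], [0, -0.012, -0.019, -0.009, 0.0], [0, -0.012, -0.019, -0.009, 0.0], [0, -0.012, -0.019, -0.009, 0.0], [0, -0.012, -0.019, -0.009, 0.0], [0, -0.012, -0.019, -0.009, 0.0], [0, -0.01, -0.001, 0.018, 0.0], [0, -0.01, -0.001, 0.018, 0.0], [0, -0.01, -0.001, 0.018, 0.0]]
```

>>> send_rows:
  plan:
    - [255, 0, 0.009, -0.002, 0.0]
    - [255, 0.007, 0.0, -0.018, 0.0]
    - [255, 0.007, 0.0, -0.018, 0.0]
    - [255, 0.007, 0.0, -0.018, 0.0]
    - [255, -0.012, -0.019, -0.009, 0.0]
    - [0, -0.012, -0.019, -0.009, 0.0]
    - [0, -0.012, -0.019, -0.009, 0.0]
    - [0, -0.012, -0.019, -0.009, 0.0]
    - [0, -0.012, -0.019, -0.009, 0.0]
    - [0, -0.01, -0.001, 0.018, 0.0]
    - [0, -0.01, -0.001, 0.018, 0.0]
    - [0, -0.01, -0.001, 0.018, 0.0]
    - [0, 0, 0, 0, 0]

```text
time_s: 17.47
position: [0.4673, 0.045, 0.0376]
tcp_rot: [[0.85, 0.006, 0.526], [0.028, -0.999, -0.034], [0.525, 0.043, -0.85]]
force: [-0.2, -0.4, -0.3]
opening: 0.525
grasp_force: 0.0
```

```bash
python3 - <<'E'
from p import show; show()
from plan import *
plan([((.48,.046,.04),0),((.55,.047,.04),0),((.64,.047,.062),0)],g=0,step=.01)
E
```

```text
t 17.47 p [0.4673 0.045  0.0376] tilt 31.8 lean -3.7 q [-10.5  47.7 135.6 173.8  35.1 -95.4] F [-0.2 -0.4 -0.3]
[[0.85, 0.006, 0.526], [0.028, -0.999, -0.034], [0.525, 0.043, -0.85]]
[0.48  0.046 0.04 ] rows 2 q [-10.  46. 134. 174.  31. -95.] err 0.0 dq 1.6
[0.55  0.047 0.04 ] rows 10 q [ -8.  44. 123. 173.  19. -92.] err 0.0 dq 1.4
[0.64  0.047 0.062] rows 20 q [ -6.  42. 110. 160.   4. -77.] err 0.0 dq 4.3
[[0, 0.006, -0.0, 0.002, 0.0], [0, 0.006, -0.0, 0.002, 0.0], [0, 0.007, -0.0, 0.005, 0.0], [0, 0.007, -0.0, 0.005, 0.0], [0, 0.007, -0.0, 0.005, 0.0], [0, 0.007, -0.0, 0.005, 0.0], [0, 0.007, -0.0, 0.005, 0.0], [0, 0.007, -0.0, 0.005, 0.0], [0, 0.007, -0.0, 0.005, 0.0], [0, 0.007, -0.0, 0.005, 0.0], [0, 0.009, 0.0, 0.003, 0.0], [0, 0.009, 0.0, 0.003, 0.0], [0, 0.009, 0.0, 0.003, 0.0], [0, 0.009, 0.0, 0.003, 0.0], [0, 0.009, 0.0, 0.003, 0.0], [0, 0.009, 0.0, 0.003, 0.0], [0, 0.009, 0.0, 0.003, 0.0], [0, 0.009, 0.0, 0.003, 0.0], [0, 0.009, 0.0, 0.003, 0.0], [0, 0.009, 0.0, 0.003, 0.0]]
```

>>> send_rows:
  plan:
    - [0, 0.004, 0, 0.002, 0]
    - [0, 0.004, 0, 0.002, 0]
    - [0, 0.004, 0, 0.002, 0]
    - [0, 0.004, 0, 0.002, 0]
    - [0, 0.0085, 0, 0.0053, 0]
    - [0, 0.0085, 0, 0.0053, 0]
    - [0, 0.0085, 0, 0.0053, 0]
    - [0, 0.0085, 0, 0.0053, 0]
    - [0, 0.0085, 0, 0.0053, 0]
    - [0, 0.0085, 0, 0.0053, 0]
    - [0, 0.0085, 0, 0.0053, 0]
    - [0, 0, 0, 0, 0]

```text
time_s: 18.47
position: [0.5564, 0.0459, 0.0435]
tcp_rot: [[0.848, 0.006, 0.53], [0.029, -0.999, -0.035], [0.53, 0.045, -0.847]]
force: [-1.4, -0.0, -1.5]
opening: 1.002
grasp_force: 1.3
```

```bash
python3 -c "
from p import show; show()"; python3 rim.py s5; python3 - <<'E'
from h import *
im=cv2.imread('pics/s5.png'); cv2.imwrite('pics/s5c.png',cv2.resize(im[190:410,230:490],None,fx=2.7,fy=2.7))
E
```

```text
t 18.47 p [0.5564 0.0459 0.0435] tilt 32.1 lean -3.7 q [ -7.9  43.9 122.3 172.9  18.4 -91.7] F [-1.4 -0.  -1.5]
[[0.848, 0.006, 0.53], [0.029, -0.999, -0.035], [0.53, 0.045, -0.847]]
y -0.05 near x 0.6075 z there 0.0375 far 0.64
y -0.03 near x 0.5708 z there 0.0515 far 0.64
y -0.01 near x 0.5584 z there 0.0655 far 0.638
right edge:  [(np.float64(0.56), np.float64(-0.0098)), (np.float64(0.58), np.float64(-0.0376))]
```

View pics/s5c.png

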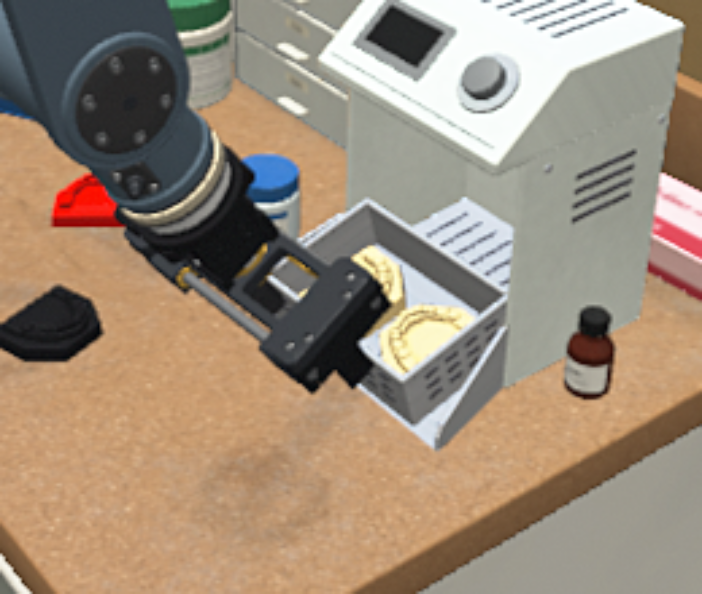

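The tray is on the ramp between the guides, pushed by both fingers (crop (345,360)). Both models are upright and the jar and bottle are standing.

>>> send_rows:
  plan:
    - [0, 0.0083, 0, 0.0056, 0]
    - [0, 0.0083, 0, 0.0056, 0]
    - [0, 0.0083, 0, 0.0056, 0]
    - [0, 0.0083, 0, 0.0056, 0]
    - [0, 0.0083, 0, 0.0056, 0]
    - [0, 0.0083, 0, 0.0056, 0]
    - [0, 0.0083, 0, 0.0056, 0]
    - [0, 0, 0, 0, 0]

```text
time_s: 19.18
position: [0.6249, 0.0464, 0.0405]
tcp_rot: [[0.849, 0.006, 0.529], [0.029, -0.999, -0.035], [0.528, 0.045, -0.848]]
force: [-1.2, -0.0, -1.4]
opening: 1.002
grasp_force: 1.5
```

```bash
python3 - <<'E'
from p import show; show()
from plan import *
plan([((.640,.046,.043),0),((.656,.046,.044),0)],g=0,step=.008)
from h import *
im,d=save('scene','s6'); cv2.imwrite('pics/s6c.png',cv2.resize(im[190:410,230:490],None,fx=2.7,fy=2.7))
E
```

```text
t 19.18 p [0.6249 0.0464 0.0405] tilt 32.0 lean -3.7 q [ -6.7  44.6 112.4 170.    9.1 -87.5] F [-1.2 -0.  -1.4]
[[0.849, 0.006, 0.529], [0.029, -0.999, -0.035], [0.528, 0.045, -0.848]]
[0.64  0.046 0.043] rows 2 q [ -6.  44. 110. 168.   7. -85.] err 0.0 dq 1.4
[0.656 0.046 0.044] rows 5 q [ -6.  45. 108. 164.   5. -81.] err 0.0 dq 1.7
[[0, 0.007, 0.0, 0.003, 0.0], [0, 0.007, 0.0, 0.003, 0.0], [0, 0.005, 0.0, 0.003, 0.0], [0, 0.005, 0.0, 0.003, 0.0], [0, 0.005, 0.0, 0.003, 0.0]]
```

View pics/s6c.png

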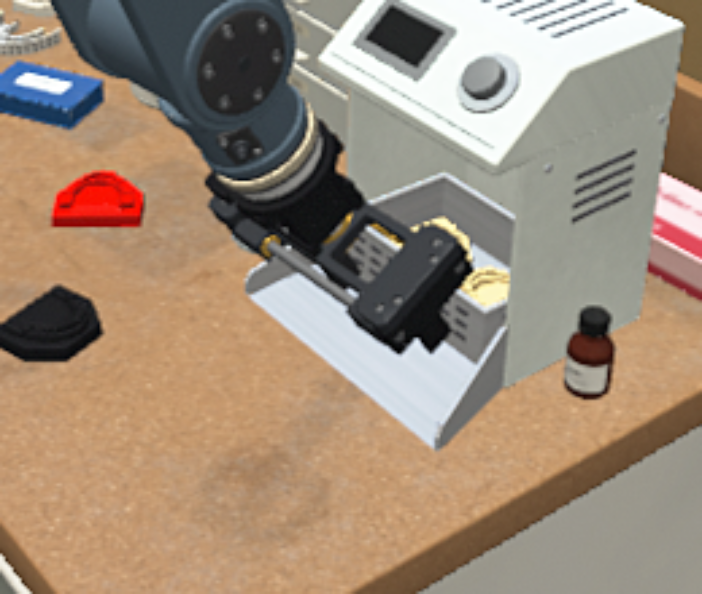

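The tray is entering under the hood straight, models upright, with visible clearance between wrist and hood (crop (330,130)). I keep pushing in small steps.

>>> send_rows:
  plan:
    - [0, 0.007, 0, 0.0028, 0]
    - [0, 0.007, 0, 0.0028, 0]
    - [0, 0.006, 0, 0.0032, 0]
    - [0, 0.0035, 0, 0.002, 0]
    - [0, 0, 0, 0, 0]

```text
time_s: 19.65
position: [0.6532, 0.0463, 0.0441]
tcp_rot: [[0.846, 0.006, 0.533], [0.029, -0.999, -0.035], [0.532, 0.045, -0.846]]
force: [-2.6, 0.0, -0.2]
opening: 0.999
grasp_force: 1.1
```

```bash
python3 - <<'E'
from p import show; show()
from h import *
im,d=save('scene','s7'); P=pts('scene',d)
for y in(-.02,0.,.02,.04):
    m=(abs(P[...,1]-y)<.008)&(P[...,0]>.6)&(P[...,0]<.72)&(P[...,2]>.01)&(P[...,2]<.09); q=P[m]; q=q[q[:,0].argsort()]
    print(y,q[::max(1,len(q)//12)].round(3)[:,[0,2]].tolist())
E
```

```text
t 19.65 p [0.6532 0.0463 0.0441] tilt 32.3 lean -3.7 q [ -6.3  44.8 108.5 165.7   5.6 -82.8] F [-2.6  0.  -0.2]
[[0.846, 0.006, 0.533], [0.029, -0.999, -0.035], [0.532, 0.045, -0.846]]
-0.02 [[0.602, 0.01], [0.618, 0.012], [0.624, 0.012], [0.629, 0.011], [0.635, 0.018], [0.64, 0.019], [0.647, 0.02], [0.655, 0.024], [0.663, 0.024], [0.669, 0.054], [0.671, 0.048], [0.671, 0.062], [0.672, 0.044]]
0.0 [[0.604, 0.011], [0.618, 0.015], [0.626, 0.016], [0.634, 0.014], [0.64, 0.018], [0.647, 0.019], [0.651, 0.022], [0.655, 0.051], [0.659, 0.036], [0.665, 0.05], [0.671, 0.045], [0.674, 0.025]]
0.02 [[0.606, 0.01], [0.616, 0.011], [0.621, 0.012], [0.624, 0.014], [0.629, 0.016], [0.634, 0.015], [0.638, 0.02], [0.643, 0.02], [0.654, 0.021], [0.702, 0.036], [0.707, 0.044], [0.714, 0.038], [0.719, 0.039]]
0.04 [[0.606, 0.011], [0.611, 0.011], [0.614, 0.012], [0.617, 0.013], [0.62, 0.015], [0.623, 0.015], [0.626, 0.015], [0.63, 0.014], [0.632, 0.015], [0.634, 0.012], [0.637, 0.017], [0.641, 0.019], [0.643, 0.02]]
```

>>> send_rows:
  plan:
    - [0, 0.0034, 0, 0.002, 0]
    - [0, 0.002, 0, 0.001, 0]
    - [0, 0, 0, 0, 0]
    - [0, -0.005, 0, -0.004, 0]
    - [0, -0.01, 0, -0.008, 0]
    - [0, -0.017, 0, -0.012, 0]
    - [0, -0.017, 0, -0.012, 0]
    - [0, 0, 0, 0, 0]

```text
time_s: 20.37
position: [0.5941, 0.0466, 0.0481]
tcp_rot: [[0.849, 0.006, 0.528], [0.029, -0.999, -0.034], [0.527, 0.044, -0.849]]
force: [-0.7, 0.8, -0.7]
opening: 1.001
grasp_force: 0.0
```

```bash
python3 - <<'E'
from p import show; show()
from h import *
im,d=save('scene','s8'); P=pts('scene',d)
for y in(-.02,0.,.02,.04,.06,.08):
    m=(abs(P[...,1]-y)<.008)&(P[...,0]>.645)&(P[...,0]<.7)&(P[...,2]>.01)&(P[...,2]<.09); q=P[m]; q=q[q[:,0].argsort()]
    if len(q): print(y,q[::max(1,len(q)//10)].round(3)[:,[0,2]].tolist(),'rim',q[q[:,0]<.685][:,2].max().round(3))
cv2.imwrite('pics/s8c.png',cv2.resize(im[190:410,230:490],None,fx=2.7,fy=2.7))
E
```

```text
t 20.37 p [0.5941 0.0466 0.0481] tilt 31.9 lean -3.7 q [ -7.2  43.2 116.7 171.2  12.  -89.1] F [-0.7  0.8 -0.7]
[[0.849, 0.006, 0.528], [0.029, -0.999, -0.034], [0.527, 0.044, -0.849]]
-0.02 [[0.645, 0.02], [0.648, 0.022], [0.653, 0.022], [0.656, 0.021], [0.661, 0.025], [0.671, 0.063], [0.672, 0.063], [0.673, 0.046], [0.674, 0.049], [0.674, 0.039], [0.675, 0.038]] rim 0.065
0.0 [[0.646, 0.02], [0.65, 0.022], [0.656, 0.024], [0.661, 0.025], [0.671, 0.062], [0.673, 0.049], [0.673, 0.046], [0.674, 0.041], [0.675, 0.031], [0.676, 0.018], [0.698, 0.041]] rim 0.066
0.02 [[0.645, 0.019], [0.65, 0.023], [0.657, 0.022], [0.663, 0.022], [0.671, 0.062], [0.672, 0.055], [0.673, 0.029], [0.674, 0.047], [0.675, 0.062], [0.676, 0.015], [0.678, 0.022]] rim 0.064
0.04 [[0.646, 0.02], [0.652, 0.024], [0.658, 0.02], [0.662, 0.024], [0.671, 0.052], [0.672, 0.048], [0.673, 0.058], [0.674, 0.063], [0.675, 0.034], [0.676, 0.032], [0.677, 0.021]] rim 0.064
0.06 [[0.669, 0.063], [0.67, 0.064], [0.671, 0.064], [0.671, 0.06], [0.672, 0.062], [0.672, 0.062], [0.675, 0.062], [0.676, 0.022], [0.676, 0.021], [0.676, 0.018], [0.697, 0.042], [0.698, 0.042], [0.699, 0.043]] rim 0.065
0.08 [[0.668, 0.065], [0.672, 0.062], [0.672, 0.063], [0.672, 0.062], [0.673, 0.064], [0.673, 0.06], [0.692, 0.047], [0.694, 0.047], [0.696, 0.046], [0.696, 0.043], [0.697, 0.044], [0.698, 0.045], [0.698, 0.045]] rim 0.065
```

View pics/s8c.png

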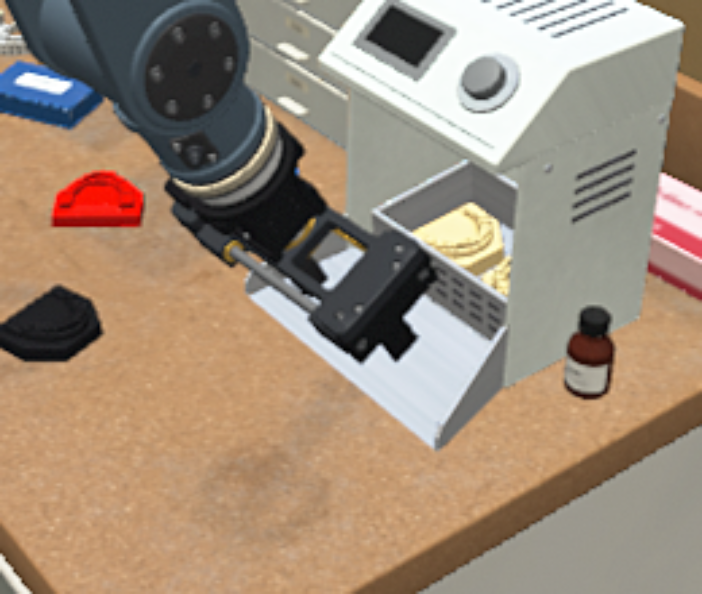

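```bash
cat > tri.py <<'E'
from h import *
def ray(n,u,v):
    c=calibration(n); d=np.array(c['rotation'])@[(u-c['cx'])/c['fx'],(v-c['cy'])/c['fy'],1]; return np.array(c['xyz']),d/np.linalg.norm(d)
def centroid(img,u,v):
    hsv=cv2.cvtColor(img,cv2.COLOR_BGR2HSV); m=(hsv[...,2]<165)&(hsv[...,1]<60)
    w=np.zeros_like(m); w[v-11:v+12,u-11:u+12]=1
    k,l,s,c=cv2.connectedComponentsWithStats((m&w).astype(np.uint8)); i=1+s[1:,4].argmax(); return c[i],s[i]
a,sa=centroid(cv2.imread('pics/s8.png'),409,219); b,sb=centroid(cv2.imread('pics/top1.png'),403,203)
print(a,sa,b,sb)
o1,d1=ray('scene',*a);o2,d2=ray('top',*b)
t=np.linalg.lstsq(np.stack([d1,-d2],1),o2-o1,rcond=None)[0]; p,q=o1+t[0]*d1,o2+t[1]*d2
print('tri',p.round(4),q.round(4)); 
n=np.array([-.643,0,.766]); f=np.array([.6675-.035,0,.190])+.013*n   # face plane from dryer pose
for o,d in((o1,d1),(o2,d2)): print('plane',(o+d*((f-o)@n)/(d@n)).round(4))
E
python3 tri.py
python3 - <<'E'
from plan import *
plan([((.55,.0,.07),0),((.50,-.1,.10),0),((.48,-.12,.2),0),((.5,-.1,.32),0),((.62,-.006,.29),0)],g=255,step=.024)
E
```

```text
[408.17901235 219.57407407] [401 212  17  15 162] [402.2375     202.05416667] [394 194  18  17 240]
tri [0.6602 0.001  0.2217] [0.6602 0.001  0.2216]
plane [ 0.6548 -0.0045  0.2257]
plane [0.6584 0.0019 0.2288]
[0.55 0.   0.07] rows 3 q [-15.  40. 124. 158.  16. -83.] err 0.0 dq 4.0
[ 0.5 -0.1  0.1] rows 8 q [-33.  35. 129. 129.  19. -70.] err 0.0 dq 6.5
[ 0.48 -0.12  0.2 ] rows 13 q [-38.  19. 126.  65.  19.  -8.] err 0.0 dq 12.0
[ 0.5  -0.1   0.32] rows 19 q [-33.   6. 114.  27.  34.  37.] err 0.0 dq 4.4
[ 0.62  -0.006  0.29 ] rows 26 q [-13.  17. 104.  11.  28.  67.] err 0.0 dq 4.1
[[255, -0.01, 0.016, -0.014, 0.0], [255, -0.01, 0.016, -0.014, 0.0], [255, -0.01, 0.016, -0.014, 0.0], [255, -0.006, 0.02, -0.01, 0.0], [255, -0.006, 0.02, -0.01, 0.0], [255, -0.006, 0.02, -0.01, 0.0], [255, -0.006, 0.02, -0.01, 0.0], [255, -0.006, 0.02, -0.01, 0.0], [255, 0.007, 0.005, -0.019, 0.0], [255, 0.007, 0.005, -0.019, 0.0], [255, 0.007, 0.005, -0.019, 0.0], [255, 0.007, 0.005, -0.019, 0.0], [255, 0.007, 0.005, -0.019, 0.0], [255, 0.014, -0.002, -0.015, 0.0], [255, 0.014, -0.002, -0.015, 0.0], [255, 0.014, -0.002, -0.015, 0.0], [255, 0.014, -0.002, -0.015, 0.0], [255, 0.014, -0.002, -0.015, 0.0], [255, 0.014, -0.002, -0.015, 0.0], [255, 0.013, -0.014, 0.012, 0.0]]
[[255, 0.013, -0.014, 0.012, 0.0], [255, 0.013, -0.014, 0.012, 0.0], [255, 0.013, -0.014, 0.012, 0.0], [255, 0.013, -0.014, 0.012, 0.0], [255, 0.013, -0.014, 0.012, 0.0], [255, 0.013, -0.014, 0.012, 0.0]]
```

>>> send_rows:
  plan:
    - [255, -0.016, 0, -0.014, 0.0]
    - [255, -0.016, 0.012, -0.016, 0.0]
    - [255, -0.006, 0.02, -0.012, 0.0]
    - [255, -0.006, 0.02, -0.012, 0.0]
    - [255, -0.006, 0.02, -0.01, 0.0]
    - [255, -0.006, 0.02, -0.01, 0.0]
    - [255, -0.006, 0.02, -0.01, 0.0]
    - [255, -0.006, 0.02, -0.01, 0.0]
    - [255, 0.006, 0.005, -0.016, 0.0]
    - [255, 0.006, 0.005, -0.016, 0.0]
    - [255, 0.006, 0.005, -0.016, 0.0]
    - [255, 0.006, 0.005, -0.016, 0.0]
    - [255, 0.006, 0.005, -0.016, 0.0]

```text
time_s: 21.5
position: [0.4786, -0.1046, 0.1757]
tcp_rot: [[0.844, 0.008, 0.536], [0.03, -0.999, -0.033], [0.535, 0.044, -0.843]]
force: [1.2, -0.2, -0.3]
opening: 0.098
grasp_force: 0.0
```

```bash
python3 - <<'E'
from p import show; show()
from plan import *
plan([((.5,-.1,.32),0),((.615,.0,.285),0)],g=255,step=.024)
E
```

```text
t 21.5 p [ 0.4786 -0.1046  0.1757] tilt 32.5 lean -3.6 q [-35.7  22.3 128.1  85.7  16.6 -28.2] F [ 1.2 -0.2 -0.3]
[[0.844, 0.008, 0.536], [0.03, -0.999, -0.033], [0.535, 0.044, -0.843]]
[ 0.5  -0.1   0.32] rows 7 q [-33.   6. 114.  28.  34.  36.] err 0.0 dq 4.1
[0.615 0.    0.285] rows 14 q [-13.  17. 105.  11.  26.  67.] err 0.0 dq 4.4
[[255, 0.014, 0.0, -0.016, 0.0], [255, 0.014, 0.0, -0.016, 0.0], [255, 0.014, 0.0, -0.016, 0.0], [255, 0.014, 0.0, -0.016, 0.0], [255, 0.014, 0.0, -0.016, 0.0], [255, 0.014, 0.0, -0.016, 0.0], [255, 0.014, 0.0, -0.016, 0.0], [255, 0.012, -0.014, 0.013, 0.0], [255, 0.012, -0.014, 0.013, 0.0], [255, 0.012, -0.014, 0.013, 0.0], [255, 0.012, -0.014, 0.013, 0.0], [255, 0.012, -0.014, 0.013, 0.0], [255, 0.012, -0.014, 0.013, 0.0], [255, 0.012, -0.014, 0.013, 0.0]]
```

>>> send_rows:
  plan:
    - [255, 0.014, 0.0, -0.016, 0.0]
    - [255, 0.014, 0.0, -0.016, 0.0]
    - [255, 0.014, 0.0, -0.016, 0.0]
    - [255, 0.014, 0.0, -0.016, 0.0]
    - [255, 0.014, 0.0, -0.016, 0.0]
    - [255, 0.014, 0.0, -0.016, 0.0]
    - [255, 0.014, 0.0, -0.016, 0.0]
    - [255, 0.012, -0.014, 0.013, 0.0]
    - [255, 0.012, -0.014, 0.013, 0.0]
    - [255, 0.012, -0.014, 0.013, 0.0]
    - [255, 0.012, -0.014, 0.013, 0.0]
    - [255, 0.012, -0.014, 0.013, 0.0]
    - [255, 0.012, -0.014, 0.013, 0.0]
    - [255, 0.012, -0.014, 0.013, 0.0]
    - [255, 0, 0, 0, 0]

```text
time_s: 22.75
position: [0.6203, 0.0034, 0.2675]
tcp_rot: [[0.842, 0.014, 0.539], [0.033, -0.999, -0.025], [0.538, 0.039, -0.842]]
force: [0.0, -0.5, -0.4]
opening: 0.006
grasp_force: 0.0
```

```bash
python3 - <<'E'
from p import show; show()
from plan import *
plan([((.634,.001,.261),0),((.6505,.0005,.2358),0)],g=255,step=.01)
from h import *
im,d=save('scene','s9'); cv2.imwrite('pics/s9c.png',cv2.resize(im[130:330,290:490],None,fx=2.9,fy=2.9))
E
```

```text
t 22.75 p [0.6203 0.0034 0.2675] tilt 32.7 lean -2.7 q [-12.5  19.1 105.6  13.4  23.6  65.3] F [ 0.  -0.5 -0.4]
[[0.842, 0.014, 0.539], [0.033, -0.999, -0.025], [0.538, 0.039, -0.842]]
[0.634 0.001 0.261] rows 2 q [-12.  21. 104.  13.  23.  65.] err 0.0 dq 0.8
[6.505e-01 5.000e-04 2.358e-01] rows 6 q [-12.  24. 104.  15.  21.  64.] err 0.0 dq 0.8
[[255, 0.004, 0.001, 0.006, 0.0], [255, 0.004, 0.001, 0.006, 0.0], [255, 0.0, -0.0, 0.008, 0.0], [255, 0.0, -0.0, 0.008, 0.0], [255, 0.0, -0.0, 0.008, 0.0], [255, 0.0, -0.0, 0.008, 0.0]]
```

View pics/s9c.png

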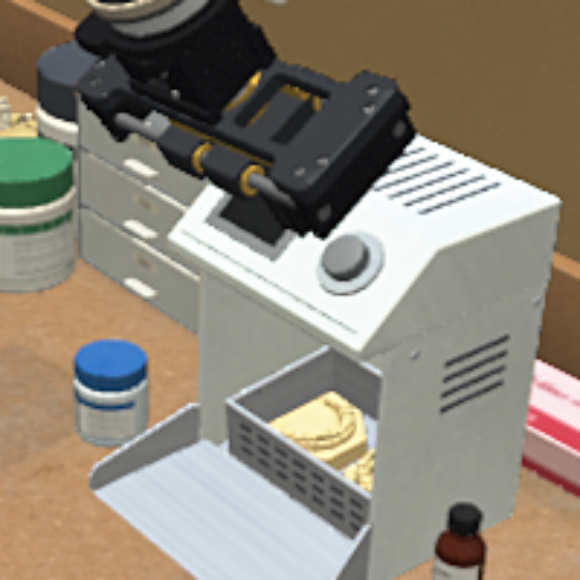

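The tray lies square behind the lip with its models in it (crop (300,440)). The closed fingers point at the button (crop (345,255)). Now the press.

>>> send_rows:
  plan:
    - [255, 0.004, 0.001, 0.006, 0]
    - [255, 0.004, 0.001, 0.006, 0]
    - [255, 0, 0, 0.007, 0]
    - [255, 0, 0, 0.007, 0]
    - [255, 0, 0, 0.007, 0]
    - [255, 0, 0, 0.005, 0]
    - [255, 0, 0, 0.003, 0]
    - [255, 0, 0, 0, 0]

```text
time_s: 23.47
position: [0.645, -0.0013, 0.2356]
tcp_rot: [[0.844, 0.011, 0.536], [0.029, -0.999, -0.026], [0.535, 0.038, -0.844]]
force: [-2.2, -1.4, 0.9]
opening: 0.002
grasp_force: 1.2
```

>>> send_rows:
  plan:
    - [255, 0.001, 0, 0.003, 0]
    - [255, 0, 0, 0.002, 0]
    - [255, 0, 0, 0, 0]

```text
time_s: 23.72
position: [0.6478, -0.0011, 0.2325]
tcp_rot: [[0.845, 0.011, 0.535], [0.03, -0.999, -0.026], [0.535, 0.038, -0.844]]
force: [-4.3, -2.5, 2.6]
opening: 0.001
grasp_force: 2.5
```

>>> send_rows:
  plan:
    - [255, 0, 0, 0.002, 0]
    - [255, 0, 0, 0.001, 0]
    - [255, 0, 0, 0, 0]

```text
time_s: 23.97
position: [0.6483, -0.0011, 0.232]
tcp_rot: [[0.844, 0.012, 0.536], [0.031, -0.999, -0.027], [0.536, 0.039, -0.844]]
force: [-17.0, -2.7, 16.1]
opening: 0.008
grasp_force: 11.8
```

>>> send_rows:
  plan:
    - [255, 0, 0, -0.005, 0]
    - [255, 0, 0, -0.012, 0]
    - [255, -0.01, 0, -0.03, 0]
    - [255, -0.01, 0, -0.03, 0]
    - [255, -0.01, 0, -0.03, 0]
    - [255, -0.01, 0, -0.03, 0]
    - [255, 0, 0, 0, 0]
    - [255, 0, 0, 0, 0]

```text
time_s: 24.63
position: [0.543, 0.0013, 0.3264]
tcp_rot: [[0.842, 0.011, 0.54], [0.03, -0.999, -0.027], [0.539, 0.039, -0.841]]
force: [0.3, -0.3, -0.1]
opening: 0.005
grasp_force: 0.0
```

```bash
python3 - <<'E'
from p import show; show()
from h import *
im,d=save('scene','s10'); cv2.imwrite('pics/s10c.png',cv2.resize(im[150:370,250:490],None,fx=2.7,fy=2.7))
a=np.load('s8.npy'); b=d; print('button depth before/after',np.median(a[217:223,405:412]),np.median(b[217:223,405:412]))
P=pts('scene',d); m=(P[...,0]>.665)&(P[...,0]<.68)&(P[...,1]>-.03)&(P[...,1]<.12)&(P[...,2]>.05)&(P[...,2]<.09)
for s in(-1,1):
    k=P[m&(s*(P[...,1]-.045)>.02)]; print(len(k),k[:,0].min(),np.percentile(k[:,2],90))
E
```

```text
t 24.63 p [0.543  0.0013 0.3264] tilt 32.7 lean -2.9 q [-15.4   7.6 110.5  13.3  30.4  63.8] F [ 0.3 -0.3 -0.1]
[[0.842, 0.011, 0.54], [0.03, -0.999, -0.027], [0.539, 0.039, -0.841]]
button depth before/after 0.9329281 0.9322004
124 0.6690237882705818 0.06295585323050717
113 0.6688539009746582 0.06282040512405276
```

View pics/s10c.png

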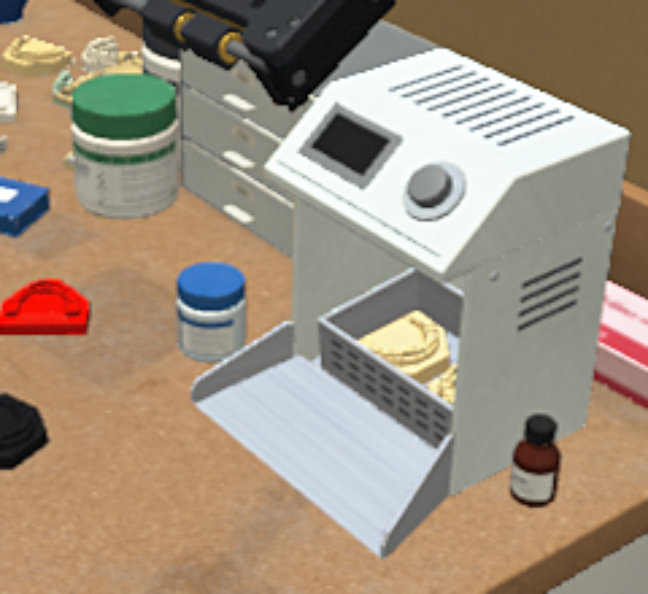

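The tray is home (rim level on both sides), the models are upright, and the jar and bottle are standing. The button moved at least 4.9 mm to a hard stop and is back up. The robot is clear.

```bash
python3 -c "
from rig import hand_in; print(hand_in())"
```

```text
the job is handed in; nothing more can be done
None
```

I handed the job in at about 25 s of the 54 s allowed, and no verdict came back: the tray lies home behind the lip with both models upright, the start button was pressed to its stop and is back up, and the jar and bottle are still standing.

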